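# Leak-test a sprayer tank's seam

### The job

Leak-test the sprayer tank: turn the regulator knob until its pointer is on the green mark, and only then pull the knob fully out so that it locks there. Then take the yellow leak probe and guide its sprung tip slowly, at about 2 cm per second, along the whole seam, in the corner between the white flange's floor and the blue shell, from the red-dot end to the black-dot end, touching all the way but only lightly, so that the short-sprung tip is not overloaded. Lay the probe back flat in its tray without dropping it, let go, and leave the other things on the counter where they are.

Things in the scene. Friction and masses are not known exactly. Their poses are not given: they have to be found in the camera images.
- tank: Lower half of a blue hand-sprayer tank, fixed, 145 x 190 x 33 mm, with a white flange along it. Origin: at counter level, straight below the middle of the seam. z up; y along the seam towards the red-dot end; x level, out of the seam, square to the shell's face, roughly away from the robot. The seam is the inside corner between the shell's face and the flange's floor.
- shell: Upper half of the tank, a blue box, fixed, same origin and axes as tank: its upright face is the plane x = 0; it reaches back to x = -100 mm, y = -90 to 90, z = 33 to 100 mm. On top: black filler cap (60 wide, centre x = -58, y = -35) up to z = 126 mm, and a small gauge up to 114 mm.
- flange (a point): Middle of the seam at the flange's NOMINAL height, tank (0, 0, 50) mm, axes as tank. White flange: a gutter 176 long in y, open at the ends; flat floor from x = 0 to 40 mm, then a lip (x = 40 to 45) rising 20 mm above the floor. True floor height differs by up to 6 mm and slopes along y by up to 0.05 rad, either way; no reading shows it: feel for it. It does not give under a light touch.
- seam_start (a point): Start of the seam, at the red dot on the flange and the red tag on the shell: corner line at tank (0, 60, 50) mm, nominal height (see flange). The dot itself lies 22 mm out from the corner. Axes as tank.
- seam_end (a point): End of the seam, at the black dot: tank (0, -60, 50) mm, nominal height. The seam is straight, 120 mm long. Axes as tank.
- regulator: Grey air regulator box, fixed, 110 x 110 x 55 mm, knob upright on top at its centre. Origin under its centre; z up. A green mark lies on the white dial in the -x direction of its own axes.
- knob_grip (a point): Grip point of the black knob, on its axis, 82 mm above the counter when pushed in. Grip bar: 44 long (along this point's x), 14 wide (y), from 66 to 95 mm above the counter, on a disc of diameter 48. The end with the white line (the point's -x) is the pointer. Turns about z against 0.05 N m of friction and stays where it is left.
- knob (a joint): Angle of the knob, rad: 0 when the pointer is on the green mark, positive anticlockwise seen from above; range -1.7 to 1.7. Starts 0.65 to 1.35, so it must be turned clockwise.
- knob_pull (a joint): How far the knob is pulled straight up out of the regulator, m: 0 pushed in, 0.012 fully out (end stop). Takes about 5 N and stays where it is left.
- tray: Grey open tray, fixed, 260 (x) x 140 (y) x 16 mm, walls 4 mm, floor 4 mm thick (its floor's top is 4 mm above the counter). Origin under its centre.
- probe_grip (a point): Leak probe, 90 to 150 g, lying in the tray, tip roughly towards the robot. Point: middle of the handle's section, 14 mm above its underside, at its black band. Its -x points AHEAD to the tip. Yellow handle 18 wide (y), 28 tall (z), from 75 mm behind this point to 45 ahead; then a cone and a steel needle (diameter 6.4) on the centre line to the red ball tip 100 mm ahead.
- probe_tip: Red ball at the probe's end, diameter 7 mm; origin at the ball's centre, 100 mm from probe_grip along its -x when not pushed. The tip is sprung: it slides back into the needle along the probe's line, up to 5 mm, 0.5 N to start and 0.5 N per mm more (3 N fully in); past that it is rigid and easily overloaded.
- bottle_white: loose bystander: white bottle with green cap, diameter 48, about 115 tall; origin under its centre. Leave alone.
- bottle_red: loose bystander: white bottle with red cap, diameter 40, about 95 tall; origin under its centre. Leave alone.
- jar: loose bystander: small amber jar, diameter 52, 55 tall; origin under its centre. Leave alone.
- calculator: loose bystander: black desk calculator 150 x 100 x 20; origin under its centre. Leave alone.
- matchbox: loose bystander: small red and white box 36 x 55 x 15; origin under its centre. Leave alone.
- notebook: loose bystander: blue notebook 140 x 90 x 12; origin under its centre. Leave alone.
Not all that is in view belongs to the job. What is shaped like the regulator but turquoise is not meant.

How it is judged:
By the outcome, as a careful person would: the job done as asked, in the order asked, and still so for the second after the job is handed in, with the robot touching nothing.
It also fails if it takes over 72 s, if anything falls off the work surface, if the arm or the gripper's body presses on something with over 40 N, if the wrist force passes 120 N, or if a joint passes its speed limit or range.

### The arm

A 6-joint arm with a two-finger parallel gripper is mounted at the origin on the work surface. World frame = base frame: x ahead of the robot, y to its left, z up, the work surface at z = 0. Lengths are in m, angles in rad, forces in N, time in s.
With the tool pointing down it reaches from about 0.35 to 0.85 m from the base axis. Payload 8.1 kg.
Tool frame: the origin (TCP) lies midway between the tips of the shut fingers; the grasp point (between the pads) lies 19 mm behind it (robot.tcp_to_grasp is the distance from the TCP to the grasp point, in m); x points along the fingers, y is the direction in which the jaws open and shut, and the axes are right-handed (so a half turn about x gives the same grasp; the last joint's range is limited). The gripper opens to 93 mm and grips with 3 to 60 N. Pads are 15 mm wide; open, the fingers measure 128 mm over their backs; the gripper's body (75 mm by 188 mm) begins 65 mm behind the grasp point.
Start: joints at [1.214, 0.13, 1.488, -0, 1.523, -0.085], TCP at [0.161, 0.578, 0.219] pointing down, gripper open.
Joint ranges: [-2.96, 2.96], [-0.89, 2.26], [0.02, 2.5], [-1.34, 4.48], [0, 2.73], [-2.66, 2.66]. Speed limits (rad/s): [2.39, 2.39, 2.79, 3.14, 3.14, 3.14].

### API

Orientations are given as a rotation vector (axis times angle).
In Python, from plant import robot gives the robot as it stands.
- The arm moves only by the tool play_rows, never from a script. Its argument "plan" is a list of rows, each an object with "slide": the shift along the world's x, y, z as a fraction of full scale, a list of three; "roll": the turn about the world's z as a fraction of full scale; "fingers": the gripper command: -1 is shut, 1 is fully open, values between are in proportion. A call has 1 to 20 rows; each row shifts and turns the commanded pose from where the row before left it; what a row does not reach is not made up. Full scale, the value 1, is 30 mm for a shift and 8 degrees for a turn. A row lasts 1/8 s, in which the tool goes at most 62.5 mm and 10.7 degrees, less where a joint would pass 70% of its speed; a pose out of reach is approached as far as the arm can. A call with a number of a shift or a turn outside -1 to 1 is refused whole. A call with a gripper value outside its range is refused whole. The fingers move at their own pace and stop on an object; "squeeze" is the grip in N (left out, the last holds). Time passes only in rows, so rows that do not move let the fingers close. It gives the time, the measured TCP pose, the force and the opening at its end, in the units of the state.
- robot.read_state(): the state, without advancing time (a new reading comes with each control period).
- robot.read_camera(name): name is "scene" or "top"; returns the picture (400x640x3 uint8, red, green, blue); there is no depth.
- robot.get_calibration(name): a dict with "fx", "fy", "cx", "cy" (pixels), "R" (3x3) and "t" (3): a world point X has camera coordinates R X + t. Camera axes: x right, y down, z forward; pixel columns grow to the right and rows downward; lengths in m; the calibration is good to about 2 mm. A picture is of the moment at which its call begins. get_calibration takes no time and is no camera call.
- robot.close_job(): hands the job in, once; it reports no verdict.
Trained networks look in the newest picture that a camera, given by its name, has taken for a name from the list of things; names that differ only in an ending like _2 or _b are one class to them, and where a whole thing is asked for, a point or a joint stands for the part that bears it (a point fixed in the world has none). Each returns a list of dicts, best first, with "p" (0 to 1); they miss things now and then, are a little off and sometimes report something else, mostly with a low value. They report only what shows in the picture. A call takes as long as a camera call. They do not tell look-alikes from the thing itself.
- robot.boxes_of(camera, target): "extent" ([centre column, centre row, width, height] in pixels, round what is visible of it).
- robot.regions_of(camera, target): "region" (400x640 bool, what is visible of it) and "extent" ([centre column, centre row, width, height] in pixels, round what is visible of it).
- robot.mark_of(camera, target): "point" ([column, row] in pixels: a listed point, or the origin of a listed thing).
The state is a dict: "t": time; "q": joint angles; "dq": joint speeds; "joint_torque": joint torques, N m; "tool_pos": TCP position; "orientation": TCP orientation; "force": force on the tool from outside, world axes, zero at the start; "wrist_torque": the same for the moment, N m; "opening": finger opening in m.
Only numpy, scipy, OpenCV 4.12 (cv2) and the standard library are available. Lean on these libraries where they do the work, as an engineer would, in place of code of your own. Each camera call takes 0.05 s, during which the arm holds its last target.

## Working session

There is one attempt and no reset: what is moved stays moved. The work goes in short steps, Python scripts to look and compute and a tool call to move; the robot and the scene stay as the last step left them, time stands still between calls to the robot, and variables do not carry over. Pictures are saved under pics/ and viewed, and the job is handed in when it is done.

Besides the shell and the picture viewer there is one more tool, called after "Call:" by a JSON object that holds its "fn" and its "kwargs". play_rows: Moves the arm, as the interface text tells. Its arguments: {"type":"object","properties":{"plan":{"type":"array","items":{"type":"object","properties":{"slide":{"type":"array","items":{"type":"number","minimum":-1,"maximum":1}},"roll":{"type":"number","minimum":-1,"maximum":1},"fingers":{"type":"number"}}}},"squeeze":{"type":"number"}},"required":["plan"]}

```bash
ls; mkdir -p pics
python3 - <<'E'
from plant import robot
import cv2,numpy as np
np.set_printoptions(precision=4,suppress=True)
for c in("scene","top"):
    im=robot.read_camera(c); cv2.imwrite(f"pics/{c}0.png",im[:,:,::-1])
    k=robot.get_calibration(c); print(c,k)
    for n in["tank","shell","flange","seam_start","seam_end","regulator","knob_grip","tray","probe_grip","probe_tip"]:
        print(n,[(np.round(d["point"],1),round(d["p"],2)) for d in robot.mark_of(c,n)][:3])
print(robot.read_state())
print(robot.tcp_to_grasp)
E
```

```text
pics
scene {'fx': 508.4442133480743, 'fy': 508.4442133480743, 'cx': 323.9460532053884, 'cy': 196.07986042550226, 'R': array([[ 0.882 ,  0.4712, -0.0038],
       [ 0.3607, -0.6803, -0.638 ],
       [-0.3032,  0.5614, -0.77  ]]), 't': array([-0.504 , -0.1576,  1.8089])}
tank [(array([298.6, 206.4]), 0.83)]
shell [(array([297.4, 209.2]), 0.9)]
flange [(array([299.2, 198.3]), 0.87)]
seam_start [(array([310.2, 185.4]), 0.94)]
seam_end [(array([284.8, 208.9]), 0.6), (array([377.4, 258.1]), 0.58)]
regulator [(array([212.2, 245.1]), 0.57)]
knob_grip [(array([263.6, 263.1]), 0.8), (array([209.9, 229.3]), 0.69)]
tray [(array([354.1, 145.9]), 0.64), (array([382. , 117.2]), 0.38)]
probe_grip [(array([350.7, 145.1]), 0.89)]
probe_tip []
top {'fx': 505.5095011832447, 'fy': 505.5095011832447, 'cx': 319.6472871168458, 'cy': 202.07628521686019, 'R': array([[ 0.0031, -0.9999,  0.0108],
       [-0.9909, -0.0046, -0.1346],
       [ 0.1346, -0.0103, -0.9908]]), 't': array([0.0004, 0.5894, 1.3182])}
tank [(array([323.2, 244.5]), 0.9)]
shell [(array([330.2, 242.3]), 0.71)]
flange [(array([330.4, 241.7]), 0
[... 184 characters left out ...]
, 0.82), (array([327.2, 243.3]), 0.72)]
knob_grip [(array([431.5, 302.5]), 0.65), (array([373.8, 174.2]), 0.2)]
tray [(array([211.8, 225.2]), 0.77)]
probe_grip [(array([209.7, 227.9]), 0.91), (array([305.7, 235.9]), 0.55)]
probe_tip []
{'t': 1.1, 'q': array([ 1.2136,  0.1304,  1.4882,  0.    ,  1.523 , -0.0854]), 'dq': array([ 0.0019,  0.0004, -0.    ,  0.0006,  0.0007,  0.    ]), 'joint_torque': array([  0.0016, -55.976 , -49.2066,   0.0771,   0.0227,   0.    ]), 'tool_pos': array([0.1611, 0.578 , 0.2186]), 'orientation': array([ 0.2133,  1.5603, -0.2134]), 'force': array([ 0.2558, -1.0461, -0.5989]), 'wrist_torque': array([-0.0129,  0.0168,  0.0144]), 'opening': 0.09295443012431433}
0.0188
```

View pics/scene0.png

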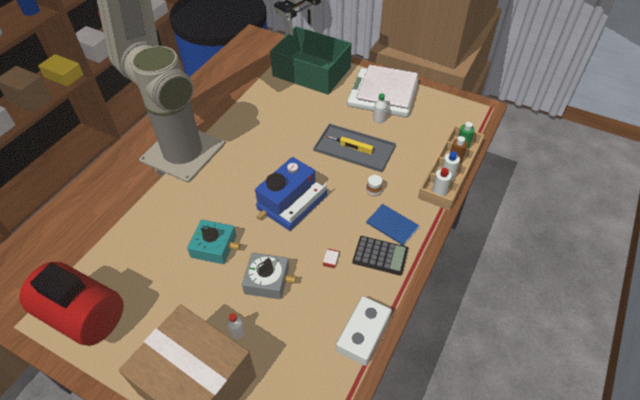

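View pics/top0.png

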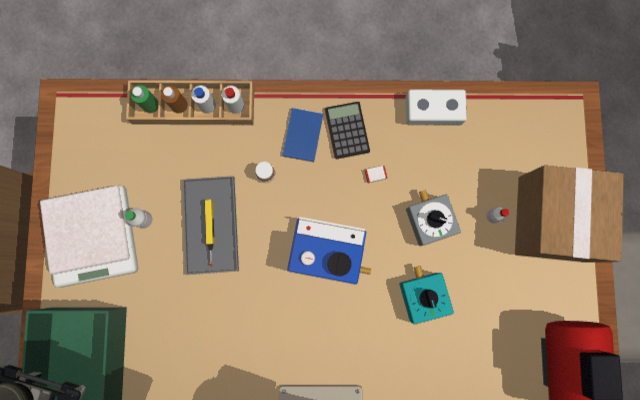

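Run:
```python
import cv2
a=cv2.imread("pics/top0.png")
cv2.imwrite("pics/topA.png",cv2.resize(a[190:330,280:480],None,fx=4,fy=4,interpolation=cv2.INTER_CUBIC))
cv2.imwrite("pics/topB.png",cv2.resize(a[170:280,120:290],None,fx=4.7,fy=4.7,interpolation=cv2.INTER_CUBIC))
a=cv2.imread("pics/scene0.png")
cv2.imwrite("pics/scA.png",cv2.resize(a[160:300,160:360],None,fx=4,fy=4,interpolation=cv2.INTER_CUBIC))
```

```text
(no output)
```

View pics/topA.png

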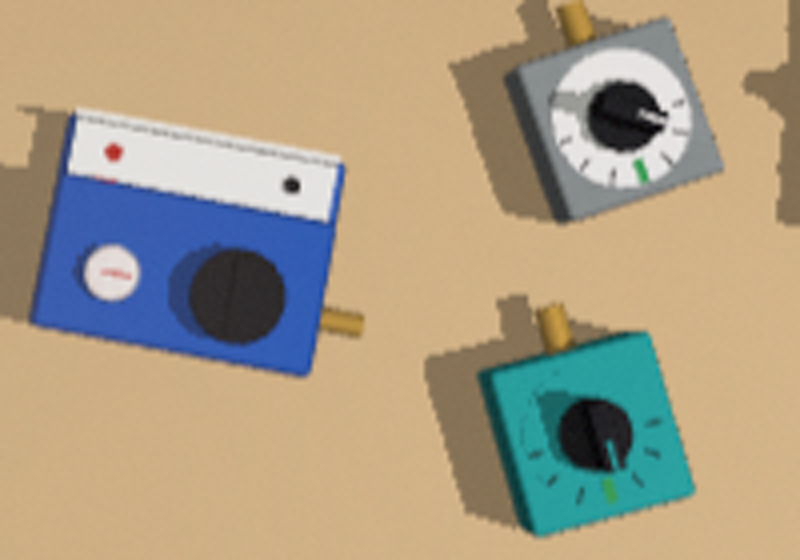

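View pics/topB.png

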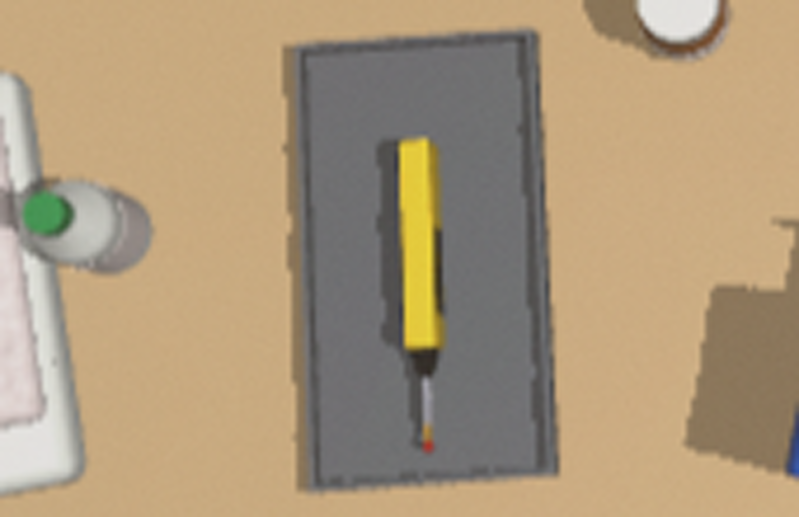

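View pics/scA.png

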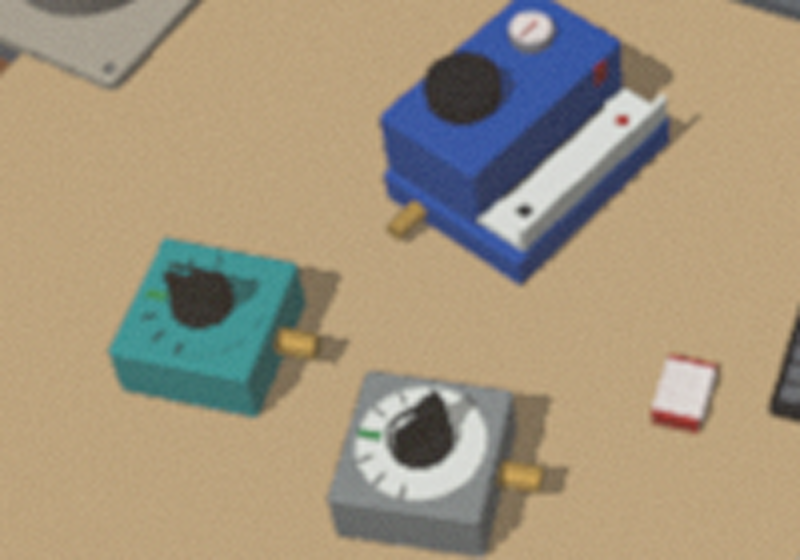

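```bash
cat > h.py <<'E'
import numpy as np,cv2
from plant import robot
from scipy.spatial.transform import Rotation as Ro
from scipy.optimize import least_squares
np.set_printoptions(precision=4,suppress=True)
K={c:robot.get_calibration(c) for c in("scene","top")}
def proj(c,X):
    k=K[c];p=np.atleast_2d(X)@k["R"].T+k["t"]
    return np.c_[k["fx"]*p[:,0]/p[:,2]+k["cx"],k["fy"]*p[:,1]/p[:,2]+k["cy"]]
def at_z(c,px,z):
    k=K[c];d=k["R"].T@np.array([(px[0]-k["cx"])/k["fx"],(px[1]-k["cy"])/k["fy"],1]);C=-k["R"].T@k["t"]
    return C+d*(z-C[2])/d[2]
def crop(c,im,x0,y0,w,h,s,fn):
    a=cv2.resize(im[y0:y0+h,x0:x0+w,::-1],None,fx=s,fy=s,interpolation=cv2.INTER_CUBIC)
    for i in range(0,w,10):cv2.line(a,(int(i*s),0),(int(i*s),5 if (x0+i)%50 else 15),(0,0,255),1)
    for i in range(0,h,10):cv2.line(a,(0,int(i*s)),(5 if (y0+i)%50 else 15,int(i*s)),(0,0,255),1)
    cv2.imwrite("pics/"+fn,a)
def pose(p,L):
    c,s=np.cos(p[2]),np.sin(p[2]);L=np.atleast_2d(L)
    return np.c_[p[0]+c*L[:,0]-s*L[:,1],p[1]+s*L[:,0]+c*L[:,1],L[:,2]]
E
python3 - <<'E'
from h import *
ims={c:cv2.imread(f"pics/{c}0.png")[:,:,::-1] for c in K}
s=robot.read_state();R=Ro.from_rotvec(s["orientation"]).as_matrix();print(s["t"],R)
def cent(c,x0,y0,x1,y1,f,name):
    a=ims[c][y0:y1,x0:x1].astype(float);w=np.clip(f(a[...,0],a[...,1],a[...,2]),0,None)
    yy,xx=np.mgrid[y0:y1,x0:x1];print(c,name,(w*xx).sum()/w.sum(),(w*yy).sum()/w.sum(),w.sum())
red=lambda r,g,b:np.where(r-g>40,r-g,0); blk=lambda r,g,b:np.where(r+g+b<500,500-r-g-b,0);grn=lambda r,g,b:np.where(g-r>30,g-r,0)
cent("top",303,222,315,234,red,"red");cent("top",349,232,357,241,blk,"blk");cent("top",434,226,446,240,grn,"green")
cent("scene",312,187,320,193,red,"red");cent("scene",286,209,297,217,blk,"blk");cent("scene",246,264,258,272,grn,"green")
crop("top",ims["top"],285,210,90,80,8,"tank_t.png")
crop("scene",ims["scene"],250,155,85,75,9,"tank_s.png")
crop("top",ims["top"],405,190,60,60,9,"reg_t.png")
crop("scene",ims["scene"],240,245,60,55,10,"reg_s.png")
E
```

```text
1.1 [[-0.      0.2684  0.9633]
 [-0.      0.9633 -0.2684]
 [-1.     -0.     -0.    ]]
top red 307.9893350062735 227.61104140526976 1594.0
top blk 352.55400155400156 235.87904687904688 3861.0
top green 439.83765112262523 232.29533678756476 1158.0
scene red 315.073732718894 189.50691244239633 434.0
scene blk 292.4534340165408 213.40237324703344 2781.0
scene green 252.04008438818565 268.11603375527426 474.0
```

View pics/tank_t.png

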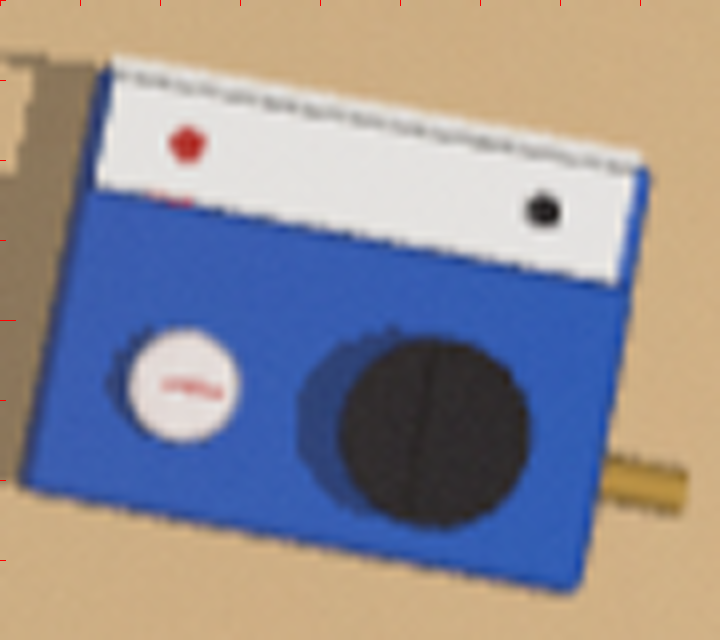

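View pics/tank_s.png

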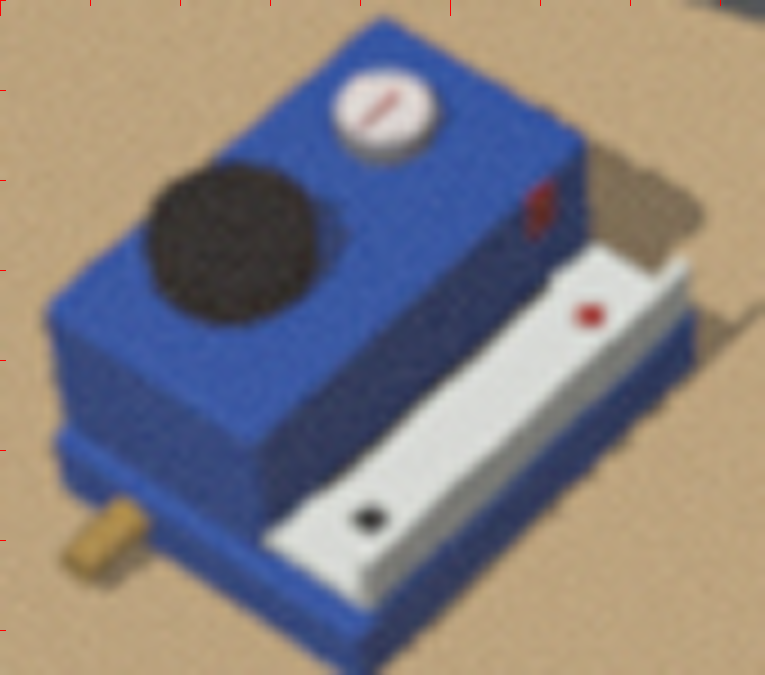

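View pics/reg_t.png

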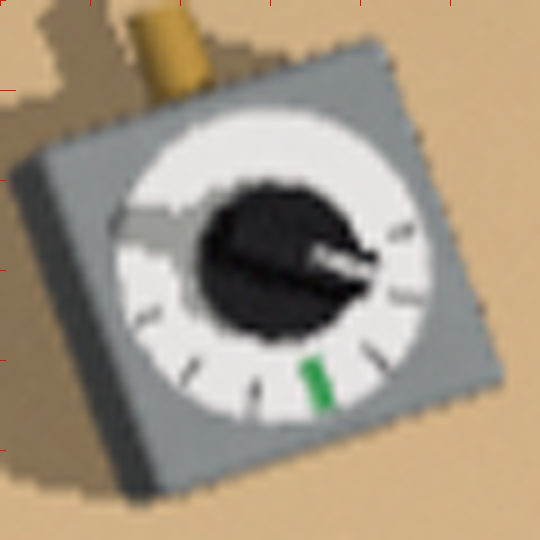

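View pics/reg_s.png

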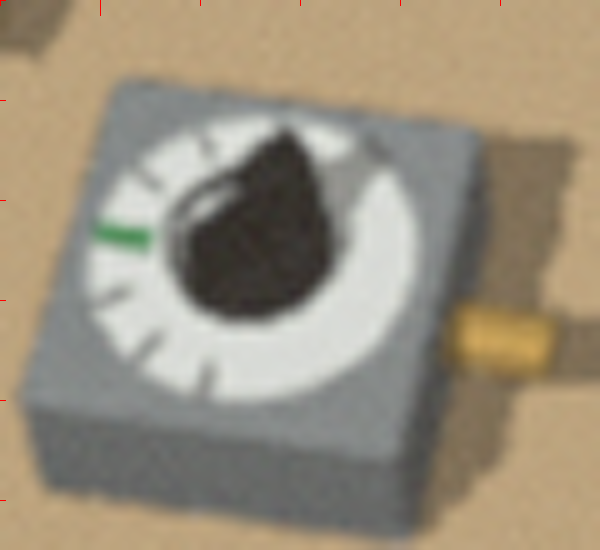

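Run:
```python
from h import *
px=lambda L,s,o:(np.array(L,float)+.5)/s-.5+np.array(o)
tt=np.r_[px([(22,488),(578,594),(98,188),(628,287)],8,(285,210))]
ts=px([(383,16),(48,312),(588,142),(258,440)],9,(250,155))
S=np.array([(-.1,.09,.1),(-.1,-.09,.1),(0,.09,.1),(0,-.09,.1)])
D=lambda h1,h2:np.array([(.022,.06,h1),(.022,-.06,h2)])
dt=np.array([(307.99,227.61),(352.55,235.88)]);ds=np.array([(315.07,189.5),(292.45,213.4)])
def f(p):
    return np.r_[(proj("top",pose(p,S))-tt).ravel(),(proj("scene",pose(p,S))-ts).ravel(),
     (proj("top",pose(p,D(p[3],p[4])))-dt).ravel(),(proj("scene",pose(p,D(p[3],p[4])))-ds).ravel()]
for w in ("soft_l1",):
    r=least_squares(f,[.45,0,-.2,.05,.05],loss=w);print("tank",r.x);print(f(r.x).reshape(-1,2))
def one(cam,q,S,p0):
    return least_squares(lambda p:(proj(cam,pose(p,S))-q).ravel(),p0).x
print("top only",one("top",tt,S,[.45,0,-.2]),"scene only",one("scene",ts,S,[.45,0,-.2]))
rt=px([(40,160),(380,42),(503,380),(165,497)],9,(405,190))
rs=px([(482,128),(400,460),(22,402),(115,80)],10,(240,245))
Q=np.array([(.055,.055,.055),(.055,-.055,.055),(-.055,-.055,.055),(-.055,.055,.055)])
g=lambda p:np.r_[(proj("top",pose(p,Q))-rt).ravel(),(proj("scene",pose(p,Q))-rs).ravel()]
r=least_squares(g,[.45,-.3,.2]);print("reg",r.x);print(g(r.x).reshape(-1,2))
print("t",one("top",rt,Q,[.45,-.3,.2]),"s",one("scene",rs,Q,[.45,-.3,.2]))
p=r.x
for c,gp in(("top",(439.84,232.3)),("scene",(252.04,268.12))):
    G=at_z(c,gp,.055);v=G[:2]-p[:2];print("green",c,np.hypot(*v),np.arctan2(-v[1],-v[0]))
# dial circle centre
print("dial top", at_z("top",px([(275,266)],9,(405,190))[0],.055), "scene",at_z("scene",px([(250,258)],10,(240,245))[0],.055))
q=px([(315,250),(375,272)],9,(405,190));a=at_z("top",q[0],.095);b=at_z("top",q[1],.095);print("ptr",a,b,[np.arctan2(*(x[:2]-p[:2])[::-1]) for x in(a,b)])
print(proj("top",[p[0],p[1],.095]))
```

```text
tank [ 0.4889 -0.0214 -0.1796  0.0447  0.0409]
[[-0.318   0.1131]
 [ 0.5421 -0.0013]
 [-2.3358 -1.3835]
 [ 1.0529 -0.8362]
 [-0.6179 -0.9367]
 [-1.5432 -0.8184]
 [ 0.4522 -0.9536]
 [-0.6239  0.6255]
 [-0.0635 -0.4075]
 [-0.2991 -0.3442]
 [ 0.0009  0.0617]
 [-1.707   0.0784]]
top only [ 0.4875 -0.0225 -0.1873] scene only [ 0.4915 -0.022  -0.176 ]
reg [ 0.5438 -0.3027  0.3312]
[[-0.7409 -1.3513]
 [ 0.0916 -1.3522]
 [ 1.1305  0.0566]
 [-0.2549  0.4755]
 [-0.0387 -0.633 ]
 [-0.0268 -0.2412]
 [-1.2261  0.0073]
 [-0.5673 -0.8618]]
t [ 0.5424 -0.3025  0.3311] s [ 0.5457 -0.3032  0.3309]
green top 0.03763985342662998 0.3317143266623249
green scene 0.036879223792650156 0.27972103445992275
dial top [ 0.5432 -0.3034  0.055 ] scene [ 0.5436 -0.3025  0.055 ]
ptr [ 0.5437 -0.3054  0.095 ] [ 0.5375 -0.3224  0.095 ] [np.float64(-1.6084424236022048), np.float64(-1.8827669505823095)]
[[438.5195 217.29  ]]
```

Run:
```python
from h import *
px=lambda L,s,o:(np.array(L,float)+.5)/s-.5+np.array(o)
tt=px([(578,594),(96,188),(624,287)],8,(285,210))
ts=px([(383,16),(48,312),(588,142),(258,440)],9,(250,155))
S=np.array([(-.1,.09,.1),(-.1,-.09,.1),(0,.09,.1),(0,-.09,.1)])
lt=px([(112,55),(646,152)],8,(285,210))
ls=px([(688,257),(372,568)],9,(250,155))
dt=np.array([(307.99,227.61),(352.55,235.88)]);ds=np.array([(315.07,189.5),(290.67,212.2)])
def f(p):
    D=np.array([(.022,.06,p[3]+.06*p[4]),(.022,-.06,p[3]-.06*p[4])])
    L=np.array([(.045,.088,p[3]+.088*p[4]+.02),(.045,-.088,p[3]-.088*p[4]+.02)])
    P=lambda c,X:proj(c,pose(p,X))
    return np.r_[(P("top",S[1:])-tt).ravel(),(P("scene",S)-ts).ravel(),
     (P("top",D)-dt).ravel()*2,(P("scene",D)-ds).ravel()*2,(P("top",L)-lt).ravel(),(P("scene",L)-ls).ravel()]
r=least_squares(f,[.45,0,-.2,.05,0],loss="soft_l1");print("tank",r.x);print(f(r.x).reshape(-1,2))
p=r.x
for n,y in(("start",.06),("end",-.06)):print(n,pose(p,[0,y,.05]))
```

```text
tank [ 0.4883 -0.0213 -0.1791  0.0457 -0.0131]
[[ 0.4991  0.2241]
 [-2.1581 -1.1328]
 [ 1.4912 -0.6191]
 [-0.7697 -1.0287]
 [-1.6757 -0.9076]
 [ 0.3027 -1.0593]
 [-0.7525  0.5215]
 [-0.2721 -0.3645]
 [-0.4134 -0.5541]
 [-0.2849 -0.1961]
 [-0.3051  0.1397]
 [ 0.3322 -0.1743]
 [-0.3364 -0.1904]
 [-0.0731  0.4544]
 [-1.0271 -0.0543]]
start [[0.4989 0.0378 0.05  ]]
end [[ 0.4776 -0.0803  0.05  ]]
```

Call:
{"fn": "play_rows", "kwargs": {"plan": [{"slide": [0.425,-0.98,0],"roll": -0.39,"fingers": 1},{"slide": [0.425,-0.98,0],"roll": -0.39,"fingers": 1},{"slide": [0.425,-0.98,0],"roll": -0.39,"fingers": 1},{"slide": [0.425,-0.98,0],"roll": -0.39,"fingers": 1},{"slide": [0.425,-0.98,0],"roll": -0.39,"fingers": 1},{"slide": [0.425,-0.98,0],"roll": -0.39,"fingers": 1},{"slide": [0.425,-0.98,0],"roll": -0.39,"fingers": 1},{"slide": [0.425,-0.98,0],"roll": -0.39,"fingers": 1},{"slide": [0.425,-0.98,0],"roll": -0.39,"fingers": 1},{"slide": [0.425,-0.98,0],"roll": -0.39,"fingers": 1},{"slide": [0.425,-0.98,0],"roll": -0.39,"fingers": 1},{"slide": [0.425,-0.98,0],"roll": -0.39,"fingers": 1},{"slide": [0.425,-0.98,0],"roll": -0.39,"fingers": 1},{"slide": [0.425,-0.98,0],"roll": -0.39,"fingers": 1},{"slide": [0.425,-0.98,0],"roll": -0.39,"fingers": 1},{"slide": [0.425,-0.98,0],"roll": -0.39,"fingers": 1},{"slide": [0.425,-0.98,0],"roll": -0.39,"fingers": 1},{"slide": [0.425,-0.98,0],"roll": -0.39,"fingers": 1},{"slide": [0.425,-0.98,0],"roll": -0.39,"fingers": 1},{"slide": [0.425,-0.98,0],"roll": -0.39,"fingers": 1}]}}

```text
t: 3.6
tool_pos: [0.4165, -0.0111, 0.2189]
orientation: [1.055, 1.3, -1.054]
force: [-0.3, 0.9, 1.0]
opening: 0.0931
```

Call:
{"fn": "play_rows", "kwargs": {"plan": [{"slide": [0.425,-0.98,0],"roll": -0.39,"fingers": 1},{"slide": [0.425,-0.98,0],"roll": -0.39,"fingers": 1},{"slide": [0.425,-0.98,0],"roll": -0.39,"fingers": 1},{"slide": [0.425,-0.98,0],"roll": -0.39,"fingers": 1},{"slide": [0.425,-0.98,0],"roll": -0.39,"fingers": 1},{"slide": [0.425,-0.98,0],"roll": -0.39,"fingers": 1},{"slide": [0.425,-0.98,0],"roll": -0.39,"fingers": 1},{"slide": [0.425,-0.98,0],"roll": -0.39,"fingers": 1},{"slide": [0.425,-0.98,0],"roll": -0.39,"fingers": 1},{"slide": [0.425,-0.95,0],"roll": -0.36,"fingers": 1},{"slide": [0,0,0],"fingers": 0.2}]}}

```text
$.plan[10]: bad value
```

Call:
{"fn": "play_rows", "kwargs": {"plan": [{"slide": [0.425,-0.98,0],"roll": -0.39,"fingers": 1},{"slide": [0.425,-0.98,0],"roll": -0.39,"fingers": 1},{"slide": [0.425,-0.98,0],"roll": -0.39,"fingers": 1},{"slide": [0.425,-0.98,0],"roll": -0.39,"fingers": 1},{"slide": [0.425,-0.98,0],"roll": -0.39,"fingers": 1},{"slide": [0.425,-0.98,0],"roll": -0.39,"fingers": 1},{"slide": [0.425,-0.98,0],"roll": -0.39,"fingers": 1},{"slide": [0.425,-0.98,0],"roll": -0.39,"fingers": 1},{"slide": [0.425,-0.98,0],"roll": -0.39,"fingers": 1},{"slide": [0.425,-0.95,0],"roll": -0.36,"fingers": 1},{"slide": [0,0,0],"roll": 0,"fingers": 1}]}}

```text
t: 4.97
tool_pos: [0.5436, -0.3047, 0.218]
orientation: [1.449, 1.034, -1.45]
force: [0.4, 0.6, -0.9]
opening: 0.0927
```

Run:
```python
from h import *
im=robot.read_camera("scene")
crop("scene",im,220,200,110,100,7,"a1.png")
s=robot.read_state();R=Ro.from_rotvec(s["orientation"]).as_matrix();print(s["t"],s["tool_pos"],np.arctan2(R[1,1],R[0,1]),s["q"],s["force"])
```

```text
5.025 [ 0.5434 -0.3035  0.2181] -0.330969116609944 [-0.5918  0.1918  1.4211  0.0002  1.5296 -0.2609] [ 0.1578 -0.0104 -0.9576]
```

View pics/a1.png

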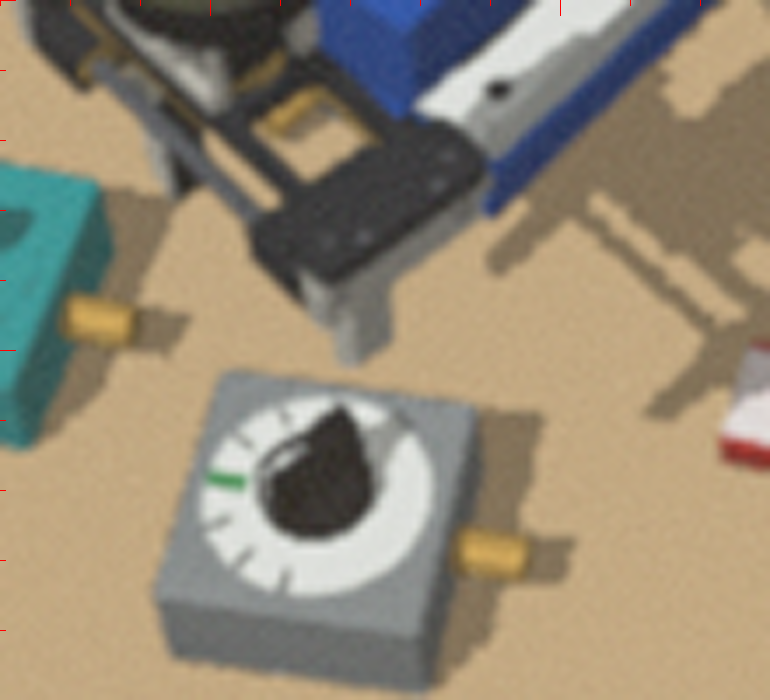

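Call:
{"fn": "play_rows", "kwargs": {"plan": [{"slide": [0,0,-1],"roll": 0,"fingers": 0.5},{"slide": [0,0,-1],"roll": 0,"fingers": 0.2},{"slide": [0,0,-1],"roll": 0,"fingers": 0.2},{"slide": [0,0,-1],"roll": 0,"fingers": 0.2},{"slide": [0,0,-0.6],"roll": 0,"fingers": 0.2},{"slide": [0,0,-0.3],"roll": 0,"fingers": 0.2},{"slide": [0,0,0],"roll": 0,"fingers": 0.2}], "squeeze": 20}}

```text
t: 5.9
tool_pos: [0.5435, -0.3029, 0.0717]
orientation: [1.448, 1.035, -1.448]
force: [-0.2, -0.6, 0.4]
opening: 0.056
```

Call:
{"fn": "play_rows", "kwargs": {"plan": [{"slide": [0,0,0],"roll": 0,"fingers": -1},{"slide": [0,0,0],"roll": 0,"fingers": -1},{"slide": [0,0,0],"roll": 0,"fingers": -1},{"slide": [0,0,0],"roll": 0,"fingers": -1},{"slide": [0,0,0],"roll": 0,"fingers": -1}]}}

```text
t: 6.52
tool_pos: [0.5432, -0.303, 0.0718]
orientation: [1.448, 1.035, -1.449]
force: [-2.0, 0.3, 0.2]
opening: 0.014
```

Call:
{"fn": "play_rows", "kwargs": {"plan": [{"slide": [0,0,0],"roll": -0.65,"fingers": -1},{"slide": [0,0,0],"roll": -0.65,"fingers": -1},{"slide": [0,0,0],"roll": -0.65,"fingers": -1},{"slide": [0,0,0],"roll": -0.65,"fingers": -1},{"slide": [0,0,0],"roll": -0.65,"fingers": -1},{"slide": [0,0,0],"roll": -0.65,"fingers": -1},{"slide": [0,0,0],"roll": -0.65,"fingers": -1},{"slide": [0,0,0],"roll": -0.65,"fingers": -1},{"slide": [0,0,0],"roll": -0.65,"fingers": -1},{"slide": [0,0,0],"roll": -0.65,"fingers": -1},{"slide": [0,0,0],"roll": 0,"fingers": -1},{"slide": [0,0,0],"roll": 0,"fingers": -1}]}}

```text
t: 8.02
tool_pos: [0.5431, -0.3029, 0.0717]
orientation: [2.039, 0.346, -2.041]
force: [-4.9, 1.8, 5.5]
opening: 0.0141
```

Run:
```python
from h import *
im=robot.read_camera("scene")
crop("scene",im,230,235,80,70,9,"a2.png")
im=robot.read_camera("top")
crop("top",im,405,180,70,70,8,"a2t.png")
s=robot.read_state();R=Ro.from_rotvec(s["orientation"]).as_matrix();print(s["t"],s["tool_pos"],np.arctan2(R[1,1],R[0,1]),s["q"],s["force"],s["wrist_torque"])
```

```text
8.125 [ 0.5431 -0.3029  0.0717] -1.2357324752326528 [-0.5911  0.3006  1.5684 -0.0001  1.2737  0.6446] [-4.9272  2.1367  5.0882] [ 0.4045  1.0374 -0.06  ]
```

View pics/a2.png

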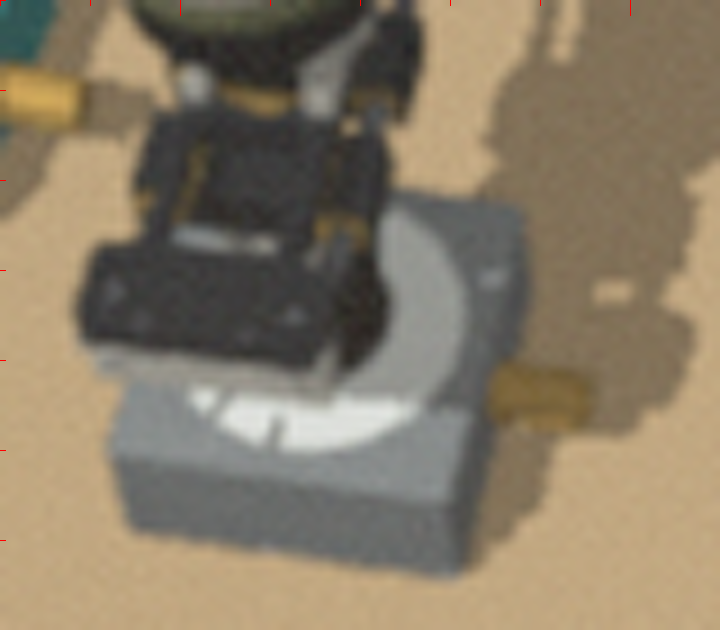

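View pics/a2t.png

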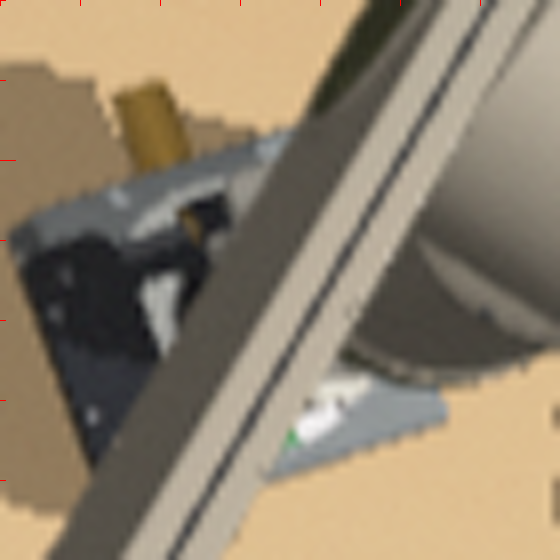

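Call:
{"fn": "play_rows", "kwargs": {"plan": [{"slide": [0,0,0],"roll": 0,"fingers": 0.2},{"slide": [0,0,0],"roll": 0,"fingers": 0.2},{"slide": [0,0,0],"roll": 0,"fingers": 0.2},{"slide": [0,0,0.7],"roll": 0,"fingers": 0.2},{"slide": [0,0,1],"roll": 0,"fingers": 0.2},{"slide": [0,0,1],"roll": 0,"fingers": 0.2},{"slide": [0,0,1],"roll": 0,"fingers": 0.2},{"slide": [0,0,1],"roll": 0,"fingers": 0.2},{"slide": [0,0,0],"roll": 0,"fingers": 0.2}]}}

```text
t: 9.25
tool_pos: [0.5454, -0.3044, 0.2179]
orientation: [2.045, 0.337, -2.033]
force: [0.7, 0.3, -0.4]
opening: 0.056
```

Run:
```python
from h import *
im=robot.read_camera("scene")
cv2.imwrite("pics/a3full.png",im[:,:,::-1])
crop("scene",im,240,245,60,55,10,"a3.png")
s=robot.read_state();R=Ro.from_rotvec(s["orientation"]).as_matrix();print(s["t"],s["tool_pos"],np.arctan2(R[1,1],R[0,1]),s["force"])
p=np.array([.5436,-.3029,.331])
for z in(.066,.095):print(z,proj("scene",pose(p,[(-.022,0,z),(.022,0,z),(0,.007,z),(0,-.007,z)])))
```

```text
9.3 [ 0.5446 -0.3038  0.2154] -1.2379255001549159 [-0.031  -0.7837 -0.3432]
0.066 [[256.4594 267.3551]
 [271.7856 269.4758]
 [264.6913 266.2943]
 [263.5254 270.5463]]
0.095 [[255.3459 261.7846]
 [270.9131 263.9208]
 [263.7102 260.7153]
 [262.5195 265.0001]]
```

View pics/a3.png

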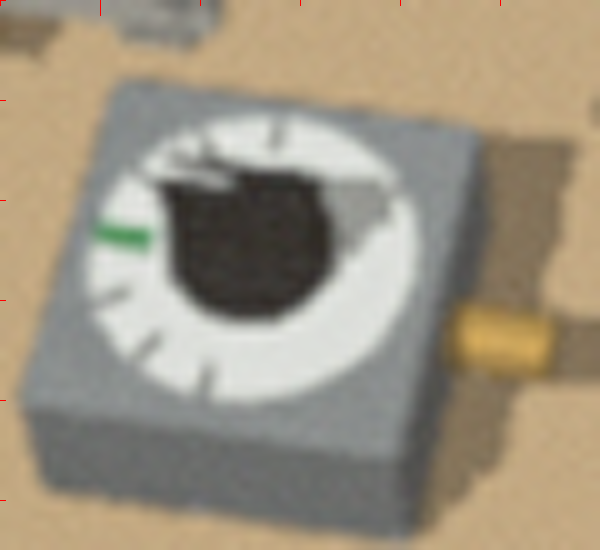

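Run:
```python
from h import *
im=cv2.imread("pics/a3full.png");s=24
a=cv2.resize(im[250:282,246:278],None,fx=s,fy=s,interpolation=cv2.INTER_CUBIC);b=a.copy()
p=np.array([.5436,-.3029,.331])
def dr(L,col):
    q=(proj("scene",pose(p,L))-[246,250]+.5)*s
    cv2.polylines(b,[q.astype(int)],True,col,1)
for z,c in((.095,(0,0,255)),(.066,(255,0,0))):
    dr([(-.022,-.007,z),(.022,-.007,z),(.022,.007,z),(-.022,.007,z)],c)
dr([(-.022,0,.095),(0,0,.095)],(0,255,0))
cv2.imwrite("pics/a4.png",np.hstack([a,b])[::2,::2]) 
cv2.imwrite("pics/a4.png",cv2.resize(np.hstack([a,b]),(800,400)))
```

```text
(no output)
```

View pics/a4.png

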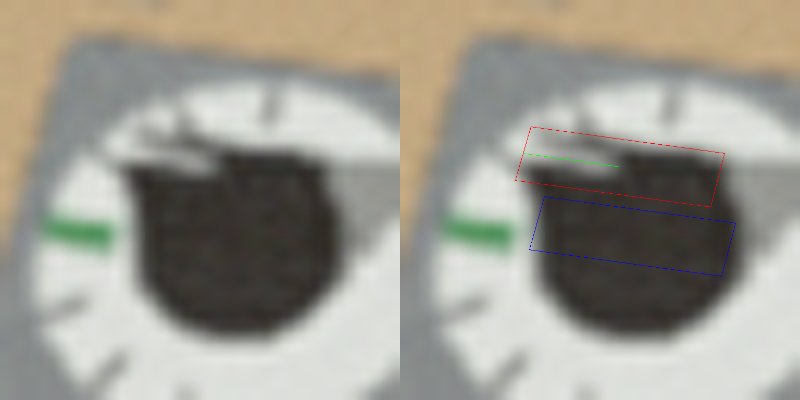

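Call:
{"fn": "play_rows", "kwargs": {"plan": [{"slide": [0,0,-1],"roll": 0,"fingers": 0.2},{"slide": [0,0,-1],"roll": 0,"fingers": 0.2},{"slide": [0,0,-1],"roll": 0,"fingers": 0.2},{"slide": [0,0,-1],"roll": 0,"fingers": 0.2},{"slide": [0,0,-0.5],"roll": 0,"fingers": 0.2},{"slide": [0,0,-0.2],"roll": 0,"fingers": 0.2},{"slide": [0,0,0],"roll": 0,"fingers": -1},{"slide": [0,0,0],"roll": 0,"fingers": -1},{"slide": [0,0,0],"roll": 0,"fingers": -1},{"slide": [0,0,0],"roll": 0,"fingers": -1}], "squeeze": 35}}

```text
t: 10.55
tool_pos: [0.5439, -0.3033, 0.0723]
orientation: [2.042, 0.342, -2.04]
force: [-0.6, -0.8, -1.0]
opening: 0.0206
```

Call:
{"fn": "play_rows", "kwargs": {"plan": [{"slide": [0,0,0.1],"roll": 0,"fingers": -1},{"slide": [0,0,0.1],"roll": 0,"fingers": -1},{"slide": [0,0,0.1],"roll": 0,"fingers": -1},{"slide": [0,0,0.08],"roll": 0,"fingers": -1}]}}

```text
t: 11.05
tool_pos: [0.5433, -0.3028, 0.0829]
orientation: [2.041, 0.344, -2.042]
force: [-0.3, -0.3, -5.5]
opening: 0.0141
```

Call:
{"fn": "play_rows", "kwargs": {"plan": [{"slide": [0,0,0.04],"roll": 0,"fingers": -1},{"slide": [0,0,0.03],"roll": 0,"fingers": -1}]}}

```text
t: 11.3
tool_pos: [0.5434, -0.3028, 0.085]
orientation: [2.041, 0.343, -2.042]
force: [0.3, 2.3, -5.1]
opening: 0.0138
```

Call:
{"fn": "play_rows", "kwargs": {"plan": [{"slide": [0,0,0.05],"roll": 0,"fingers": -1},{"slide": [0,0,0.05],"roll": 0,"fingers": -1},{"slide": [0,0,0],"roll": 0,"fingers": -1}]}}

```text
t: 11.68
tool_pos: [0.5432, -0.3027, 0.0857]
orientation: [2.041, 0.344, -2.042]
force: [7.9, -1.9, -21.8]
opening: 0.0136
```

Call:
{"fn": "play_rows", "kwargs": {"plan": [{"slide": [0,0,-0.05],"roll": 0,"fingers": -1},{"slide": [0,0,0],"roll": 0,"fingers": 0.2},{"slide": [0,0,0],"roll": 0,"fingers": 0.2},{"slide": [0,0,0],"roll": 0,"fingers": 0.2},{"slide": [0,0,0.7],"roll": 0,"fingers": 0.2},{"slide": [0,0,1],"roll": 0,"fingers": 0.2},{"slide": [0,0.3,1],"roll": 0,"fingers": 0.2},{"slide": [0,0.8,1],"roll": 0.5,"fingers": 0.2},{"slide": [0,1,0.6],"roll": 0.5,"fingers": 0.2},{"slide": [0,1,0],"roll": 0.5,"fingers": 0.2},{"slide": [0,1,0],"roll": 0.5,"fingers": 0.2},{"slide": [0,1,0],"roll": 0.5,"fingers": 0.2}]}}

```text
t: 13.18
tool_pos: [0.5439, -0.1494, 0.2179]
orientation: [1.827, 0.648, -1.823]
force: [0.2, 0.6, 0.9]
opening: 0.0556
```

Run:
```python
from h import *
im=robot.read_camera("scene")
crop("scene",im,240,245,60,55,10,"a5.png")
crop("scene",im,310,120,90,60,8,"pr_s.png")
imt=robot.read_camera("top")
crop("top",imt,180,170,65,110,7,"pr_t.png");crop("top",imt,405,190,60,60,9,"a5t.png")
s=robot.read_state();R=Ro.from_rotvec(s["orientation"]).as_matrix();print(s["t"],s["tool_pos"],np.arctan2(R[1,1],R[0,1]),s["q"],s["force"])
def cent(c,im,x0,y0,x1,y1,f,name,z):
    a=im[y0:y1,x0:x1].astype(float);w=f(a[...,0],a[...,1],a[...,2])
    yy,xx=np.mgrid[y0:y1,x0:x1];m=w>0
    q=((w*xx).sum()/w.sum(),(w*yy).sum()/w.sum());print(c,name,q,m.sum(),at_z(c,q,z))
    return m
red=lambda r,g,b:np.where((r-g>60)&(r-b>60),r-g,0)
yel=lambda r,g,b:np.where((r>180)&(g>150)&(b<120),1.,0)
cent("top",imt,200,255,220,272,red,"tip",.018)
cent("scene",im,320,130,342,142,red,"tip",.018)
m=cent("top",imt,190,180,230,256,yel,"hnd",.032)
m2=cent("scene",im,330,130,385,160,yel,"hnd",.03)
```

```text
13.275 [ 0.5441 -0.1478  0.2178] -0.8847924354223858 [-0.3567  0.031   1.5945  0.0008  1.514   0.5281] [ 0.8285 -0.186   1.3111]
top tip (np.float64(nan), np.float64(nan)) 0 [nan nan nan]
scene tip (np.float64(nan), np.float64(nan)) 0 [nan nan nan]
top hnd (np.float64(208.859375), np.float64(232.6015625)) 128 [0.5068 0.2986 0.032 ]
scene hnd (np.float64(347.22), np.float64(140.18)) 50 [0.5051 0.2991 0.03  ]<stdin>:11: RuntimeWarning: invalid value encountered in scalar divide
```

View pics/a5.png

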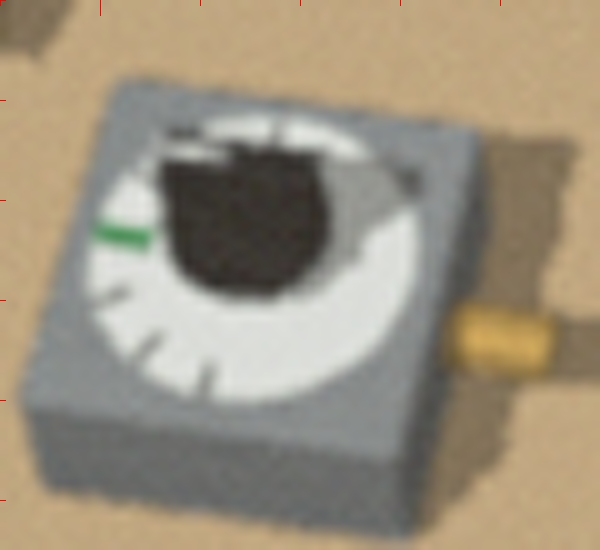

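View pics/pr_s.png

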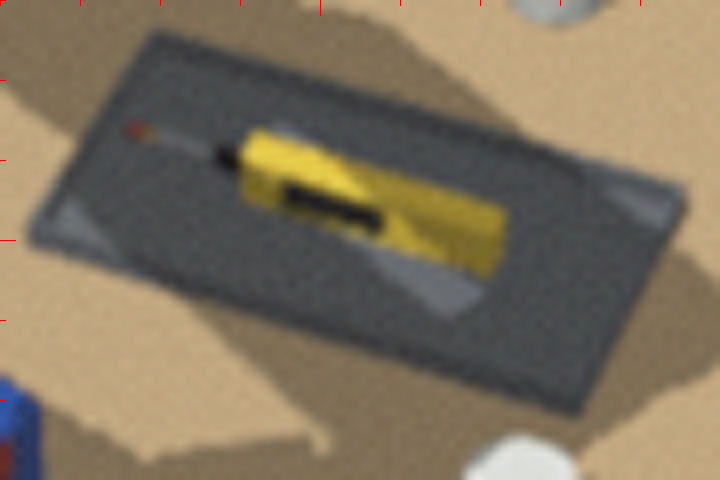

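View pics/pr_t.png

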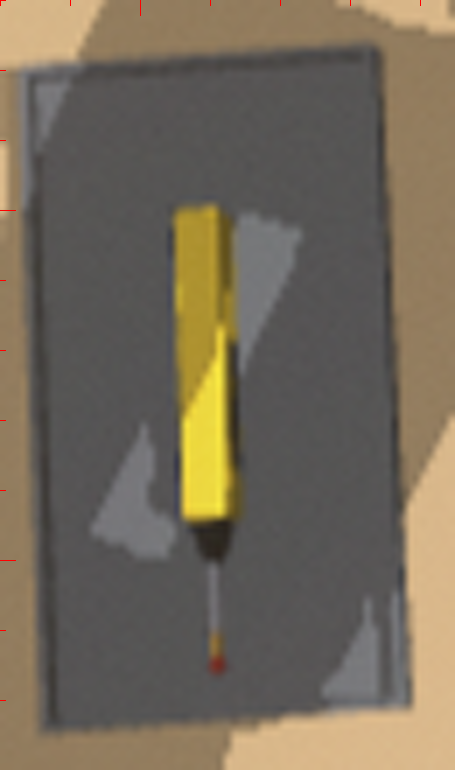

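View pics/a5t.png

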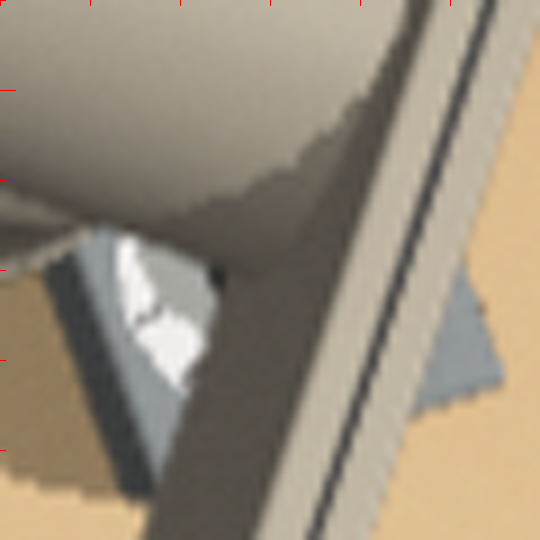

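Run:
```python
from h import *
px=lambda L,s,o:(np.array(L,float)+.5)/s-.5+np.array(o)
T=px([(216,664),(206,519),(197,207)],7,(180,170))
for q,z,n in zip(T,(.018,.032,.032),("tip","front","rear")):print(n,at_z("top",q,z))
Ss=px([(135,129),(258,130),(378,212)],8,(310,120))
print("tip s",at_z("scene",Ss[0],.018))
# scene handle front top edge: (258,130)=left far? front-bottom corner (243,195)
s2=px([(258,130),(242,165),(508,208),(490,243)],8,(310,120))
for q in s2:print(at_z("scene",q,.032))
tr=px([(22,70),(378,45),(410,706),(45,732)],7,(180,170))
print("tray",np.array([at_z("top",q,.016) for q in tr]), np.mean([at_z("top",q,.016) for q in tr],0))
def m(p):
    L=np.array([(-.1,0,.018),(-.045,0,.032),(.075,0,.032)])
    return np.r_[(proj("top",pose(p,L))-T).ravel(),(proj("scene",pose(p,L[:1]))-Ss[:1]).ravel(),(proj("scene",pose(p,[(-.045,-.009,.032),(-.045,.009,.032),(.075,-.009,.032),(.075,.009,.032)]))-s2[[1,0,3,2]]).ravel()]
r=least_squares(m,[.5,.3,0]);print(r.x);print(m(r.x).reshape(-1,2))
```

```text
tip [0.4225 0.2945 0.018 ]
front [0.4771 0.2972 0.032 ]
rear [0.5971 0.3046 0.032 ]
tip s [0.4235 0.2961 0.018 ]
[0.4791 0.3081 0.032 ]
[0.4829 0.2849 0.032 ]
[0.598  0.3154 0.032 ]
[0.6    0.2922 0.032 ]
tray [[0.6532 0.3782 0.016 ]
 [0.6639 0.2392 0.016 ]
 [0.4068 0.2203 0.016 ]
 [0.3965 0.3593 0.016 ]] [0.5301 0.2992 0.016 ]
[0.5233 0.3001 0.0554]
[[-0.0239 -0.3719]
 [-0.1429 -0.4792]
 [ 0.1259 -0.4083]
 [-0.1887  0.2484]
 [-0.5324 -1.0216]
 [-0.4899  0.1474]
 [ 0.0323 -0.6936]
 [-0.3221  0.3578]]
```

Call:
{"fn": "play_rows", "kwargs": {"plan": [{"slide": [0.042,1,0],"roll": -0.3,"fingers": 0.2},{"slide": [0.042,1,0],"roll": -0.3,"fingers": 0.2},{"slide": [0.042,1,0],"roll": -0.3,"fingers": 0.2},{"slide": [0.042,1,0],"roll": -0.3,"fingers": 0.2},{"slide": [0.042,1,0],"roll": -0.3,"fingers": 0.2},{"slide": [0.042,1,0],"roll": -0.3,"fingers": 0.2},{"slide": [0.042,1,0],"roll": -0.3,"fingers": 0.2},{"slide": [0.042,1,0],"roll": -0.3,"fingers": 0.2},{"slide": [0.042,1,0],"roll": -0.3,"fingers": 0.2},{"slide": [0.042,1,0],"roll": -0.3,"fingers": 0.2},{"slide": [0.042,1,0],"roll": -0.3,"fingers": 0.2},{"slide": [0.042,1,0],"roll": -0.3,"fingers": 0.2},{"slide": [0.042,1,-0.5],"roll": -0.3,"fingers": 0.2},{"slide": [0.042,1,-1],"roll": -0.3,"fingers": 0.2},{"slide": [0.042,1,-1],"roll": -0.3,"fingers": 0.2},{"slide": [0,0,-1],"roll": 0,"fingers": 0.2},{"slide": [0,0,-0.5],"roll": 0,"fingers": 0.2},{"slide": [0,0,0],"roll": 0,"fingers": 0.2}]}}

```text
t: 15.52
tool_pos: [0.5623, 0.299, 0.0952]
orientation: [2.193, 0.057, -2.196]
force: [-0.1, 0.3, 0.1]
opening: 0.0558
```

Run:
```python
from h import *
im=robot.read_camera("scene")
crop("scene",im,300,90,110,85,7,"b1.png")
imt=robot.read_camera("top");crop("top",imt,180,170,80,110,6,"b1t.png")
s=robot.read_state();R=Ro.from_rotvec(s["orientation"]).as_matrix();print(s["t"],s["tool_pos"],np.arctan2(R[1,1],R[0,1]),s["q"],s["force"])
```

```text
15.625 [0.5636 0.2996 0.0974] -1.5182173681002857 [ 0.4084  0.3131  1.5035 -0.0001  1.3229  1.9267] [-0.1053 -0.4928  0.2145]
```

View pics/b1.png

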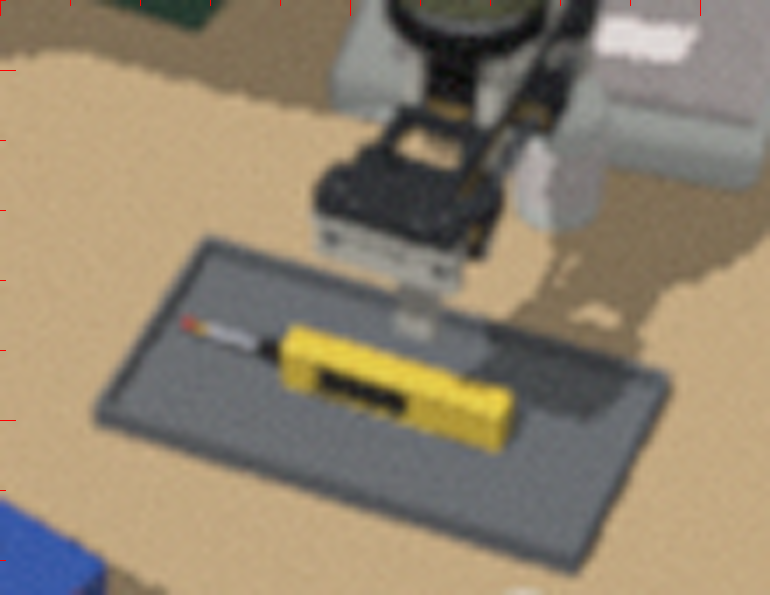

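Call:
{"fn": "play_rows", "kwargs": {"plan": [{"slide": [0,0.08,-1],"roll": 0,"fingers": 0.2},{"slide": [0,0,-1],"roll": 0,"fingers": 0.2},{"slide": [0,0,-0.7],"roll": 0,"fingers": 0.2},{"slide": [0,0,-0.25],"roll": 0,"fingers": 0.2},{"slide": [0,0,0],"roll": 0,"fingers": 0.2}], "squeeze": 4}}

```text
t: 16.25
tool_pos: [0.5628, 0.3023, 0.0075]
orientation: [2.195, 0.059, -2.194]
force: [-0.5, -0.9, -0.5]
opening: 0.056
```

Call:
{"fn": "play_rows", "kwargs": {"plan": [{"slide": [0,0,0],"roll": 0,"fingers": -1},{"slide": [0,0,0],"roll": 0,"fingers": -1},{"slide": [0,0,0],"roll": 0,"fingers": -1},{"slide": [0,0,0],"roll": 0,"fingers": -1},{"slide": [0,0,0],"roll": 0,"fingers": -1}]}}

```text
t: 16.88
tool_pos: [0.5625, 0.3023, 0.0073]
orientation: [2.194, 0.059, -2.194]
force: [-0.7, -0.0, 2.4]
opening: 0.0177
```

Call:
{"fn": "play_rows", "kwargs": {"plan": [{"slide": [0,0,0.15],"roll": 0,"fingers": -1},{"slide": [0,0,0.15],"roll": 0,"fingers": -1},{"slide": [-0.03,0,0.15],"roll": 0,"fingers": -1},{"slide": [-0.03,0,0.15],"roll": 0,"fingers": -1},{"slide": [-0.04,0,0.15],"roll": 0,"fingers": -1},{"slide": [-0.05,0,0.15],"roll": 0,"fingers": -1},{"slide": [-0.06,0,0.15],"roll": 0,"fingers": -1},{"slide": [-0.06,0,0.15],"roll": 0,"fingers": -1}]}}

```text
t: 17.88
tool_pos: [0.5542, 0.3023, 0.0434]
orientation: [2.194, 0.059, -2.194]
force: [-0.1, -0.3, -0.5]
opening: 0.0176
```

Run:
```python
from h import *
im=robot.read_camera("scene")
crop("scene",im,300,90,110,85,7,"b2.png")
s=robot.read_state();print(s["t"],s["tool_pos"],s["force"],s["opening"],s["wrist_torque"])
```

```text
17.925 [0.5544 0.3025 0.0441] [ 0.5936  0.6406 -0.1766] 0.017905995921814775 [0.0498 0.1463 0.0178]
```

View pics/b2.png

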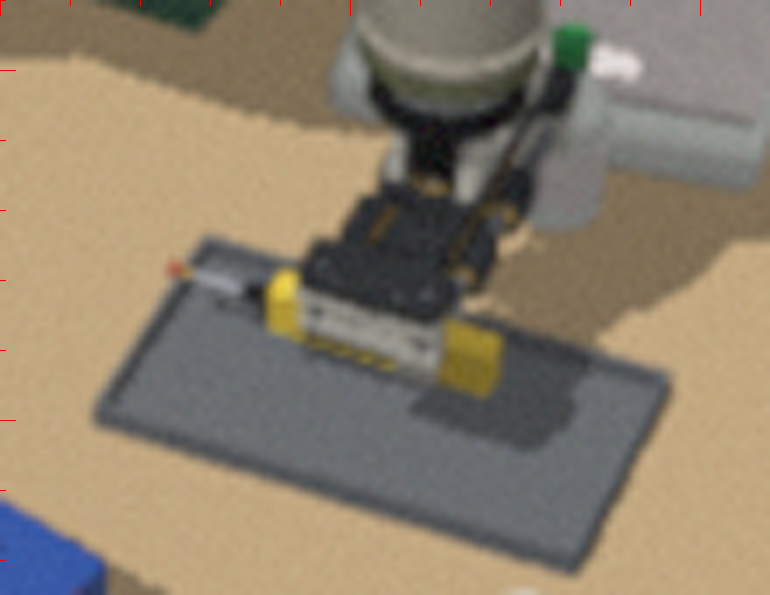

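Call:
{"fn": "play_rows", "kwargs": {"plan": [{"slide": [0,0,0],"roll": 0,"fingers": -1},{"slide": [0,0,0.5],"roll": 0,"fingers": -1},{"slide": [0,0,0.8],"roll": 0,"fingers": -1},{"slide": [0,0,0.8],"roll": 0,"fingers": -1},{"slide": [-0.3,-0.4,0.8],"roll": -0.1,"fingers": -1},{"slide": [-0.6,-0.85,0.13],"roll": -0.18,"fingers": -1},{"slide": [-0.6,-0.85,0],"roll": -0.2,"fingers": -1},{"slide": [-0.6,-0.85,0],"roll": -0.2,"fingers": -1},{"slide": [-0.6,-0.85,0],"roll": -0.2,"fingers": -1},{"slide": [-0.6,-0.85,0],"roll": -0.2,"fingers": -1},{"slide": [-0.6,-0.85,0],"roll": -0.2,"fingers": -1},{"slide": [-0.6,-0.85,0],"roll": -0.2,"fingers": -1},{"slide": [-0.6,-0.85,0],"roll": -0.2,"fingers": -1},{"slide": [-0.6,-0.7,0],"roll": -0.2,"fingers": -1},{"slide": [-0.14,-0.2,0],"roll": 0,"fingers": -1},{"slide": [0,0,0],"roll": 0,"fingers": -1}], "squeeze": 15}}

```text
t: 19.92
tool_pos: [0.3798, 0.0593, 0.1348]
orientation: [-2.113, 0.221, 2.109]
force: [0.3, -0.2, -1.7]
opening: 0.0182
```

Run:
```python
from h import *
im=robot.read_camera("scene")
crop("scene",im,220,110,110,85,7,"b3.png")
s=robot.read_state();R=Ro.from_rotvec(s["orientation"]).as_matrix();print(s["t"],s["tool_pos"],np.arctan2(R[1,1],R[0,1])+np.pi/2,s["q"],s["force"],s["opening"])
p=np.array([.4883,-.0213,-.1791]);c,ss=np.cos(p[2]),np.sin(p[2]);d=s["tool_pos"][:2]-p[:2];print("tank xy",c*d[0]+ss*d[1],-ss*d[0]+c*d[1])
```

```text
19.975 [0.3799 0.0596 0.1347] -0.208876028850022 [ 0.0217 -0.4441  2.1568  0.0003  1.4274  1.8013] [ 0.4911 -0.5915 -0.7331] 0.018037707075088585
tank xy -0.12110618249796479 0.06028253145805641
```

View pics/b3.png

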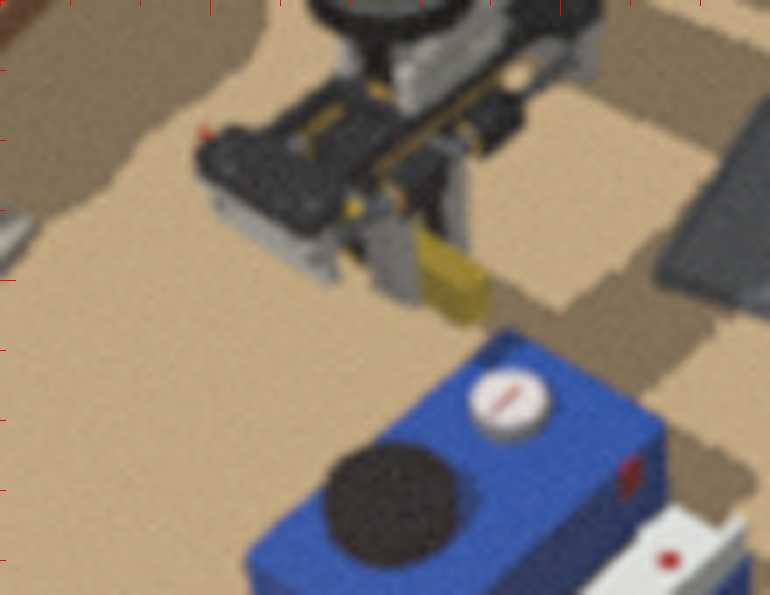

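Call:
{"fn": "play_rows", "kwargs": {"plan": [{"slide": [-0.25,0.04,-0.45],"roll": 0.2,"fingers": -1},{"slide": [0,0,-0.45],"roll": 0,"fingers": -1},{"slide": [0,0,-0.1],"roll": 0,"fingers": -1},{"slide": [0,0,-0.1],"roll": 0,"fingers": -1},{"slide": [0,0,-0.1],"roll": 0,"fingers": -1},{"slide": [0,0,-0.1],"roll": 0,"fingers": -1}], "squeeze": 5}}

```text
t: 20.72
tool_pos: [0.3719, 0.0605, 0.0951]
orientation: [-2.127, 0.193, 2.126]
force: [-0.6, 0.3, 0.4]
opening: 0.0178
```

Run:
```python
from h import *
im=robot.read_camera("scene")
crop("scene",im,220,110,110,85,7,"b4.png")
s=robot.read_state();R=Ro.from_rotvec(s["orientation"]).as_matrix();print(s["t"],s["tool_pos"],np.arctan2(R[1,1],R[0,1])+np.pi/2,s["force"],s["opening"])
```

```text
20.775 [0.3716 0.0605 0.0946] -0.18107509734073668 [-0.8341 -0.0317 -1.5962] 0.017851707434087503
```

View pics/b4.png

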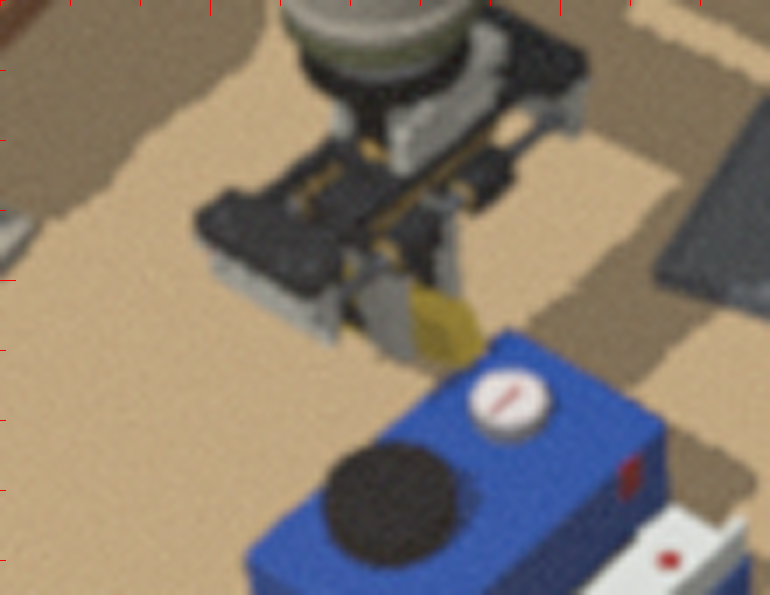

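Call:
{"fn": "play_rows", "kwargs": {"plan": [{"slide": [0,0,-0.1],"roll": 0,"fingers": -1},{"slide": [0,0,-0.1],"roll": 0,"fingers": -1},{"slide": [0,0,-0.1],"roll": 0,"fingers": -1},{"slide": [0,0,0],"roll": 0,"fingers": -1}]}}

```text
t: 21.28
tool_pos: [0.3715, 0.0604, 0.0857]
orientation: [-2.126, 0.193, 2.127]
force: [-0.4, -0.1, -1.2]
opening: 0.0179
```

Run:
```python
from h import *
im=robot.read_camera("scene")
crop("scene",im,220,110,110,85,7,"b5.png")
imt=robot.read_camera("top");crop("top",imt,260,230,120,100,6,"b5t.png")
s=robot.read_state();R=Ro.from_rotvec(s["orientation"]).as_matrix();print(s["t"],s["tool_pos"],np.arctan2(R[1,1],R[0,1])+np.pi/2,s["force"],s["wrist_torque"],s["opening"])
```

```text
21.375 [0.3717 0.0605 0.086 ] -0.181102341887732 [-0.4945 -0.5903  0.1049] [-0.0002  0.1497  0.0262] 0.017674148256045324
```

View pics/b5.png

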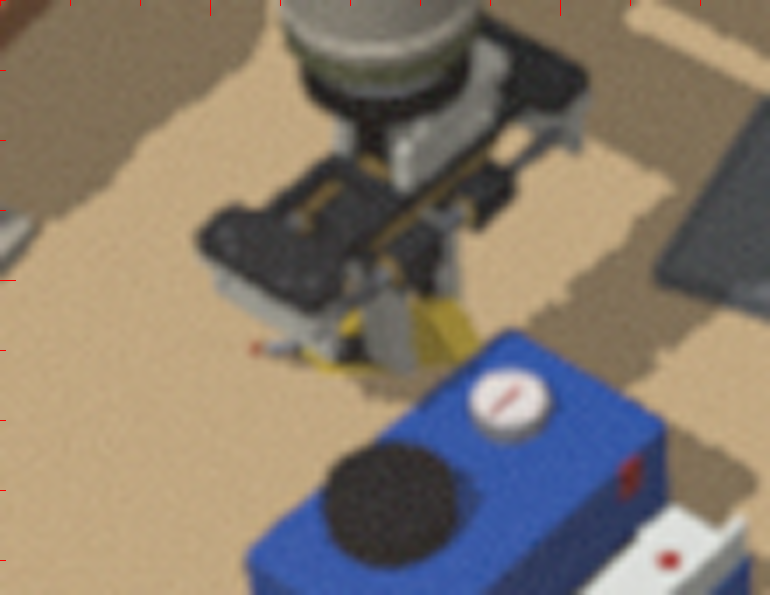

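View pics/b5t.png

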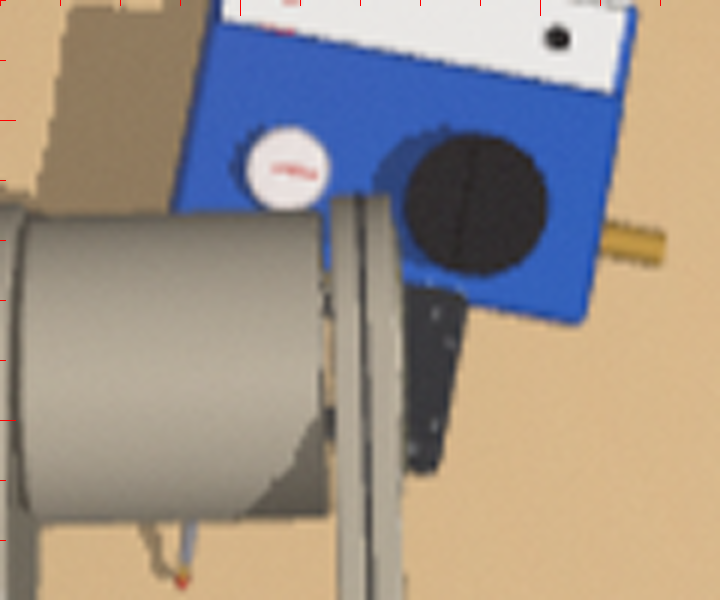

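```bash
cat >> h.py <<'E'
def tri(a,b):
    r=least_squares(lambda X:np.r_[(proj("scene",X)[0]-a),(proj("top",X)[0]-b)],[.4,0,.05]);return r.x,r.fun
E
python3 - <<'E'
from h import *
print(tri((256.3,159.4),(289.75,326.25)))
E
```

```text
(array([0.2611, 0.0808, 0.0139]), array([-0.2483,  0.017 , -0.1114, -0.1527]))
```

Call:
{"fn": "play_rows", "kwargs": {"plan": [{"slide": [0,0,0],"roll": 0,"fingers": -1},{"slide": [0,0,0],"roll": 0,"fingers": -1},{"slide": [0,0,0.33],"roll": 0,"fingers": -1},{"slide": [0,0,0.8],"roll": 0,"fingers": -1},{"slide": [0,0,0.8],"roll": 0,"fingers": -1},{"slide": [0,0,0.8],"roll": 0,"fingers": -1},{"slide": [0,0,0.8],"roll": 0,"fingers": -1},{"slide": [0.33,0,0.8],"roll": 0,"fingers": -1},{"slide": [0.8,-0.13,0],"roll": 0,"fingers": -1},{"slide": [0.8,-0.15,0],"roll": 0,"fingers": -1},{"slide": [0.8,-0.15,0],"roll": 0,"fingers": -1},{"slide": [0.8,-0.15,0],"roll": 0,"fingers": -1},{"slide": [0.8,-0.15,0],"roll": 0,"fingers": -1},{"slide": [0.8,-0.15,0],"roll": 0,"fingers": -1},{"slide": [0.8,-0.15,0],"roll": 0,"fingers": -1},{"slide": [0.8,-0.15,0],"roll": 0,"fingers": -1},{"slide": [0.8,-0.15,0],"roll": 0,"fingers": -1},{"slide": [0.8,-0.1,0],"roll": 0,"fingers": -1},{"slide": [0,0,0],"roll": 0,"fingers": -1}], "squeeze": 25}}

```text
t: 23.75
tool_pos: [0.6224, 0.0173, 0.216]
orientation: [-2.126, 0.193, 2.127]
force: [-0.2, 0.0, -1.6]
opening: 0.0174
```

```bash
cat >> h.py <<'E'
TP=np.array([.4883,-.0213,-.1791])
def totank(v):
    d=np.array(v[:2])-TP[:2];c,s=np.cos(TP[2]),np.sin(TP[2]);return np.array([c*d[0]+s*d[1],-s*d[0]+c*d[1]])
def stat(n=1,pics=None):
    F=[];T=[];P=[]
    for i in range(n):
        im=robot.read_camera("scene" if i%2==0 else "top")
        if pics and i<2: cv2.imwrite(f"pics/{pics}_{'st'[i%2]}.png",im[:,:,::-1])
        s=robot.read_state();F.append(s["force"]);T.append(s["wrist_torque"]);P.append(s["tool_pos"])
    c,sn=np.cos(TP[2]),np.sin(TP[2]);M=np.array([[c,sn,0],[-sn,c,0],[0,0,1]])
    R=Ro.from_rotvec(s["orientation"]).as_matrix();p=np.mean(P,0)
    print("t",round(s["t"],3),"pos",p,"tank",totank(p),"yaw",np.arctan2(R[1,1],R[0,1])+np.pi/2)
    print("F tank",M@np.mean(F,0),"sd",np.std(F,0),"T tank",M@np.mean(T,0),"sd",np.std(T,0),"op",s["opening"])
E
python3 - <<'E'
from h import *
stat(8,"c1")
a=cv2.imread("pics/c1_s.png");b=cv2.imread("pics/c1_t.png")
crop("scene",a[:,:,::-1],260,90,110,110,7,"c1s_.png");crop("top",b[:,:,::-1],280,170,100,90,7,"c1t_.png")
E
```

```text
t 24.15 pos [0.6211 0.0177 0.2162] tank [0.1238 0.062 ] yaw -0.1808441512412351
F tank [-0.0147 -0.0021 -0.8037] sd [0.4913 0.6241 0.2642] T tank [-0.0195  0.1237  0.0088] sd [0.0245 0.0221 0.0154] op 0.017520259074488422
```

View pics/c1s_.png

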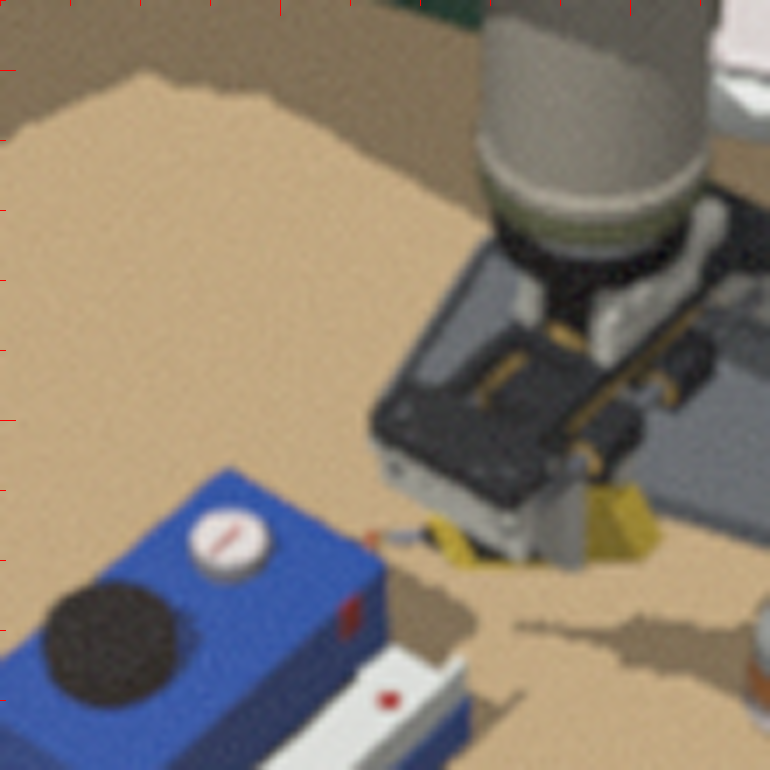

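View pics/c1t_.png

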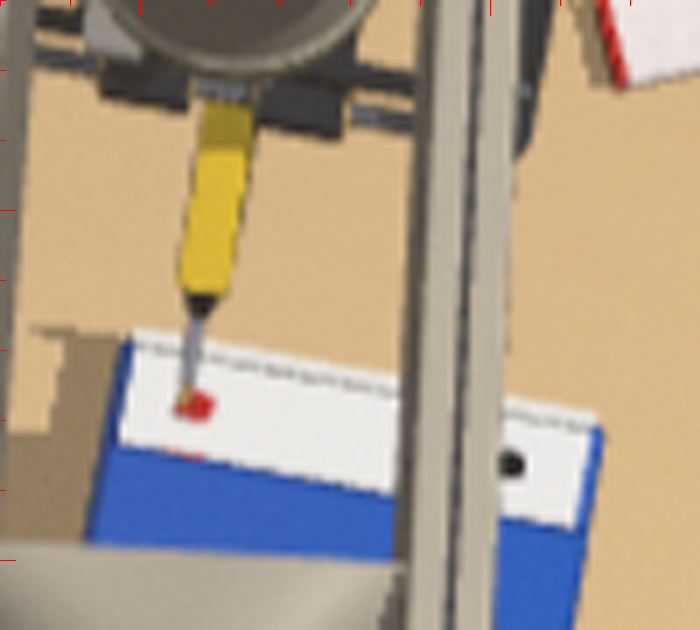

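Run:
```python
from h import *
X,f=tri((312.6,166.5),(305.6,227.5));print(X,f,totank(X))
```

```text
[0.512  0.0382 0.1444] [-0.0217  0.0032 -0.01   -0.0144] [0.0127 0.0627]
```

Call:
{"fn": "play_rows", "kwargs": {"plan": [{"slide": [0,0,-0.8],"roll": 0,"fingers": -1},{"slide": [0,0,-0.8],"roll": 0,"fingers": -1},{"slide": [0,0,-0.7],"roll": 0,"fingers": -1},{"slide": [0,0,-0.4],"roll": 0,"fingers": -1},{"slide": [0,0,-0.1],"roll": 0,"fingers": -1},{"slide": [-0.1,0.018,0],"roll": 0,"fingers": -1},{"slide": [-0.1,0.018,0],"roll": 0,"fingers": -1},{"slide": [0,0,0],"roll": 0,"fingers": -1},{"slide": [0,0,0],"roll": 0,"fingers": -1}]}}

```text
t: 25.28
tool_pos: [0.6158, 0.0186, 0.1324]
orientation: [-2.127, 0.193, 2.126]
force: [-0.6, -0.4, -1.3]
opening: 0.0179
```

Run:
```python
from h import *
stat(6,"c2")
a=cv2.imread("pics/c2_s.png");b=cv2.imread("pics/c2_t.png")
crop("scene",a[:,:,::-1],280,140,80,70,9,"c2s_.png");crop("top",b[:,:,::-1],280,190,90,70,8,"c2t_.png")
```

```text
t 25.575 pos [0.6156 0.0187 0.132 ] tank [0.1182 0.062 ] yaw -0.18106304217668834
F tank [ 0.2372 -0.15   -1.0028] sd [0.3497 0.3673 0.6071] T tank [-0.0168  0.1297 -0.0048] sd [0.0375 0.0142 0.0195] op 0.01800787727375092
```

View pics/c2s_.png

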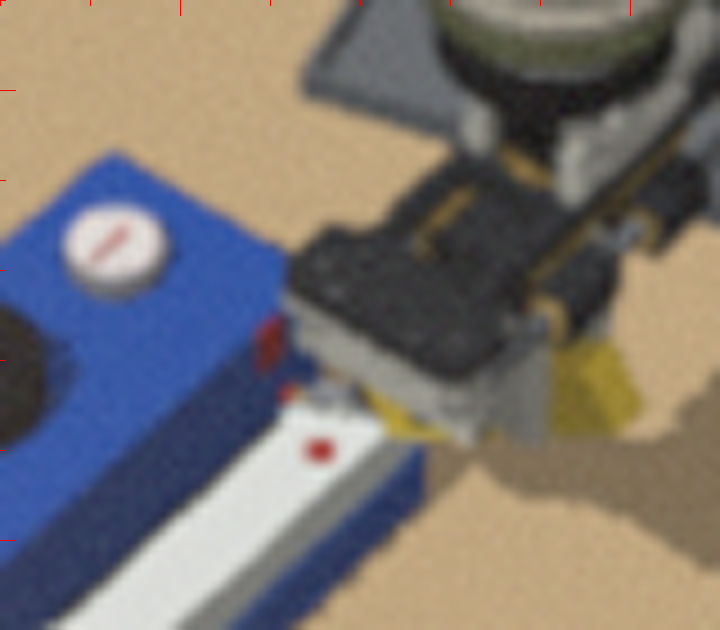

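View pics/c2t_.png

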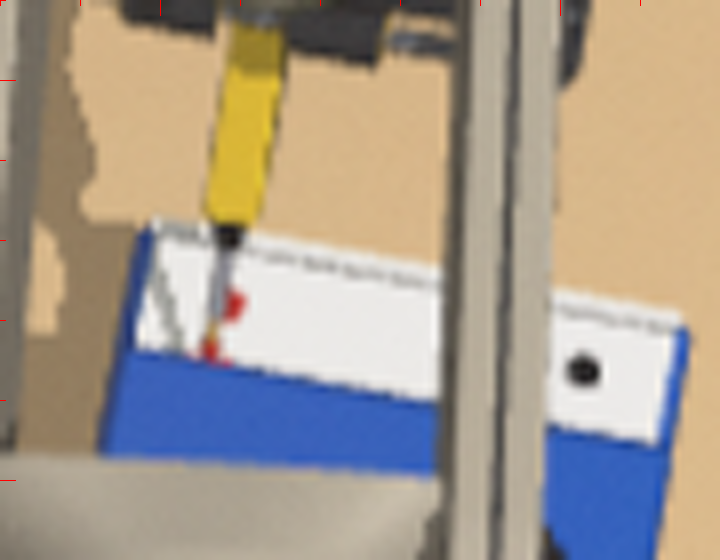

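Call:
{"fn": "play_rows", "kwargs": {"plan": [{"slide": [-0.065,0.012,0],"roll": 0,"fingers": -1},{"slide": [0,0,0],"roll": 0,"fingers": -1}]}}

```text
t: 25.82
tool_pos: [0.6135, 0.0191, 0.1319]
orientation: [-2.126, 0.193, 2.127]
force: [-0.8, -0.3, -0.7]
opening: 0.0178
```

Run:
```python
from h import *
stat(6)
```

```text
t 26.125 pos [0.6136 0.019  0.1319] tank [0.1161 0.062 ] yaw -0.18104210176618185
F tank [-0.2865  0.2057 -1.0107] sd [0.6317 0.3685 0.27  ] T tank [-0.0198  0.1346  0.0324] sd [0.0237 0.0385 0.0418] op 0.017482799270122962
```

Call:
{"fn": "play_rows", "kwargs": {"plan": [{"slide": [-0.05,0.009,0],"roll": 0,"fingers": -1},{"slide": [0,0,0],"roll": 0,"fingers": -1}]}}

```text
t: 26.38
tool_pos: [0.6124, 0.0193, 0.1321]
orientation: [-2.128, 0.193, 2.126]
force: [2.1, 1.3, -0.1]
opening: 0.0179
```

Run:
```python
from h import *
stat(6)
```

```text
t 26.675 pos [0.6123 0.0193 0.132 ] tank [0.1148 0.062 ] yaw -0.181076165335599
F tank [ 1.6919 -0.1268 -1.7389] sd [0.434  0.3957 0.3631] T tank [-0.0368 -0.4049 -0.0031] sd [0.0226 0.0245 0.0243] op 0.0177823447437513
```

Call:
{"fn": "play_rows", "kwargs": {"plan": [{"slide": [0.05,-0.009,0],"roll": 0,"fingers": -1},{"slide": [0,0,-0.08],"roll": 0,"fingers": -1},{"slide": [0,0,-0.08],"roll": 0,"fingers": -1},{"slide": [0,0,-0.08],"roll": 0,"fingers": -1}]}}

```text
t: 27.18
tool_pos: [0.6134, 0.019, 0.1244]
orientation: [-2.126, 0.193, 2.127]
force: [1.0, 0.6, -1.3]
opening: 0.0178
```

Run:
```python
from h import *
stat(6)
```

```text
t 27.475 pos [0.6134 0.019  0.1245] tank [0.1159 0.062 ] yaw -0.18105194277217018
F tank [ 0.1664  0.0056 -1.0378] sd [0.4427 0.2333 0.5075] T tank [-0.0206  0.065  -0.0178] sd [0.0212 0.0559 0.0162] op 0.01829514700499026
```

Call:
{"fn": "play_rows", "kwargs": {"plan": [{"slide": [0.016,-0.003,-0.035],"roll": 0,"fingers": -1},{"slide": [0,0,-0.035],"roll": 0,"fingers": -1},{"slide": [0,0,0],"roll": 0,"fingers": -1}]}}

```text
t: 27.85
tool_pos: [0.614, 0.019, 0.1224]
orientation: [-2.126, 0.193, 2.127]
force: [-0.6, 0.4, -1.5]
opening: 0.0179
```

Run:
```python
from h import *
stat(5)
```

```text
t 28.1 pos [0.6141 0.0189 0.1226] tank [0.1166 0.062 ] yaw -0.18106664834567932
F tank [ 0.0449  0.2929 -1.2034] sd [0.7848 0.355  0.5917] T tank [-0.0324  0.1259  0.0002] sd [0.039  0.0246 0.0332] op 0.017882796067747102
```

Call:
{"fn": "play_rows", "kwargs": {"plan": [{"slide": [0,0,-0.04],"roll": 0,"fingers": -1},{"slide": [0,0,0],"roll": 0,"fingers": -1}]}}

```text
t: 28.35
tool_pos: [0.614, 0.0189, 0.1213]
orientation: [-2.126, 0.193, 2.127]
force: [0.5, 0.1, -1.2]
opening: 0.0175
```

Run:
```python
from h import *
stat(5)
```

```text
t 28.6 pos [0.6141 0.0189 0.1214] tank [0.1166 0.062 ] yaw -0.18106513954573966
F tank [ 0.1095 -0.2464 -0.8756] sd [0.2746 0.3323 0.3644] T tank [-0.0326  0.1397 -0.0211] sd [0.018  0.0269 0.0212] op 0.018044130520217232
```

Call:
{"fn": "play_rows", "kwargs": {"plan": [{"slide": [0,0,-0.035],"roll": 0,"fingers": -1},{"slide": [0,0,0],"roll": 0,"fingers": -1}]}}

```text
t: 28.85
tool_pos: [0.614, 0.0189, 0.1202]
orientation: [-2.126, 0.193, 2.127]
force: [0.0, -0.7, -1.2]
opening: 0.0178
```

Run:
```python
from h import *
stat(4)
```

```text
t 29.05 pos [0.6141 0.0189 0.1204] tank [0.1166 0.062 ] yaw -0.18104210336046944
F tank [-0.2686  0.0242 -0.7978] sd [0.1327 0.4966 0.3371] T tank [-0.0149  0.1304  0.0102] sd [0.0185 0.015  0.0219] op 0.017966583621692095
```

Call:
{"fn": "play_rows", "kwargs": {"plan": [{"slide": [0,0,-0.035],"roll": 0,"fingers": -1},{"slide": [0,0,0],"roll": 0,"fingers": -1}]}}

```text
t: 29.3
tool_pos: [0.614, 0.0189, 0.1192]
orientation: [-2.126, 0.193, 2.127]
force: [0.1, 0.5, -2.2]
opening: 0.0181
```

Run:
```python
from h import *
stat(4)
```

```text
t 29.5 pos [0.6141 0.0189 0.1193] tank [0.1166 0.062 ] yaw -0.1810376745483413
F tank [ 0.1544 -0.0586 -0.8093] sd [0.2649 0.4472 0.4549] T tank [-0.0341  0.1205 -0.0002] sd [0.014 0.019 0.066] op 0.018135725185603732
```

Still nothing; tip centre at about 47.5 mm. Keep stepping.

Call:
{"fn": "play_rows", "kwargs": {"plan": [{"slide": [0,0,-0.035],"roll": 0,"fingers": -1},{"slide": [0,0,0],"roll": 0,"fingers": -1}]}}

```text
t: 29.75
tool_pos: [0.6141, 0.0189, 0.1182]
orientation: [-2.127, 0.193, 2.127]
force: [0.6, 0.4, -0.1]
opening: 0.0179
```

Run:
```python
from h import *
stat(4)
```

```text
t 29.95 pos [0.6141 0.0189 0.1183] tank [0.1166 0.062 ] yaw -0.18107475861942746
F tank [-0.1446  0.0356 -0.8631] sd [0.3833 0.2274 0.1465] T tank [-0.0459  0.1323 -0.0186] sd [0.0346 0.0105 0.0521] op 0.018129940000791253
```

Call:
{"fn": "play_rows", "kwargs": {"plan": [{"slide": [0,0,-0.035],"roll": 0,"fingers": -1},{"slide": [0,0,0],"roll": 0,"fingers": -1}]}}

```text
t: 30.2
tool_pos: [0.614, 0.019, 0.1173]
orientation: [-2.126, 0.193, 2.127]
force: [-0.4, 0.6, 1.1]
opening: 0.0173
```

Run:
```python
from h import *
stat(4,"c3")
a=cv2.imread("pics/c3_s.png");b=cv2.imread("pics/c3_t.png")
crop("scene",a[:,:,::-1],290,160,50,40,14,"c3s_.png");crop("top",b[:,:,::-1],285,200,60,50,12,"c3t_.png")
```

```text
t 30.4 pos [0.6141 0.019  0.1174] tank [0.1166 0.062 ] yaw -0.18103519148322822
F tank [-0.489   0.1708  0.9778] sd [0.6481 0.5853 0.1533] T tank [-0.0462  0.5028 -0.0176] sd [0.0111 0.0304 0.0147] op 0.017905481626446354
```

View pics/c3s_.png

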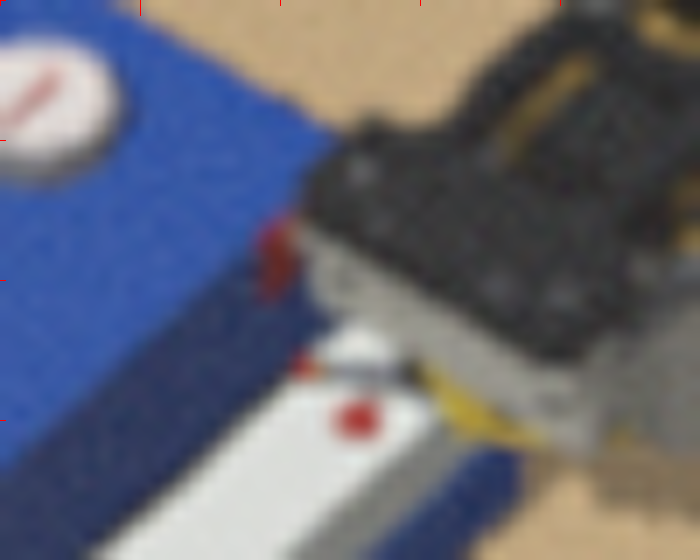

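Run:
```python
from h import *
for z in(.0456,.049):
    X=pose(TP,[(.0045,.0627,z)]);print(proj("scene",X),proj("top",X))
# observed scene px
print((300+.5)/14-.5+290,(367+.5)/14-.5+160)
# corner & lip line projections in scene crop coords with floor .0425
for f in(.042,.045):
  for L in([(0,.06,f),(.04,.06,f+.02),(.045,.088,f+.02),(.04,.088,f),(0,.088,f),(.022,.06,f)],):
    q=proj("scene",pose(TP,L));print(f,np.round((q-[290,160]+.5)*14))
```

```text
[[311.2497 186.2325]] [[305.6471 233.6795]]
[[311.2255 185.5445]] [[305.6258 233.5861]]
310.9642857142857 185.75
0.042 [[282. 382.]
 [416. 407.]
 [510. 344.]
 [493. 391.]
 [359. 311.]
 [356. 427.]]
0.045 [[282. 374.]
 [416. 399.]
 [510. 336.]
 [493. 383.]
 [358. 302.]
 [356. 419.]]
```

View pics/c3t_.png

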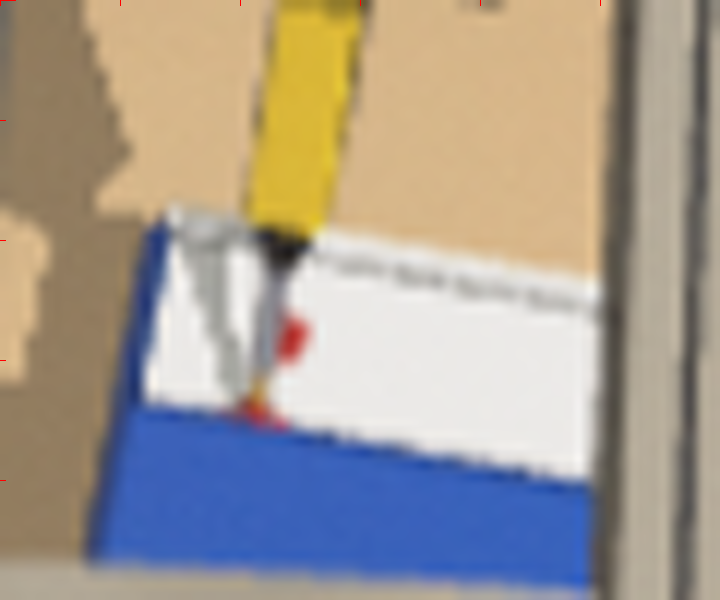

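Call:
{"fn": "play_rows", "kwargs": {"plan": [{"slide": [0.066,-0.012,0.34],"roll": 0,"fingers": -1},{"slide": [-0.127,-0.7,0],"roll": 0,"fingers": -1},{"slide": [-0.127,-0.7,0],"roll": 0,"fingers": -1},{"slide": [-0.127,-0.7,0],"roll": 0,"fingers": -1},{"slide": [-0.127,-0.7,0],"roll": 0,"fingers": -1},{"slide": [-0.127,-0.7,0],"roll": 0,"fingers": -1},{"slide": [-0.127,-0.7,0],"roll": 0,"fingers": -1},{"slide": [-0.066,0.012,0],"roll": 0,"fingers": -1},{"slide": [0,0,0],"roll": 0,"fingers": -1}]}}

```text
t: 31.52
tool_pos: [0.5911, -0.1069, 0.1274]
orientation: [-2.126, 0.193, 2.126]
force: [0.4, -0.3, -0.8]
opening: 0.0179
```

Run:
```python
from h import *
stat(3,"c4")
```

```text
t 31.675 pos [ 0.5913 -0.1064  0.1274] tank [ 0.1165 -0.0654] yaw -0.1800847654391824
F tank [-0.0796  0.5167 -1.0869] sd [0.1704 0.4649 0.3492] T tank [-0.0145  0.1088  0.0151] sd [0.0086 0.0523 0.0164] op 0.01804273521670001
```

Call:
{"fn": "play_rows", "kwargs": {"plan": [{"slide": [-0.026,0.005,0],"roll": 0,"fingers": -1},{"slide": [0,0,0],"roll": 0,"fingers": -1}]}}

```text
t: 31.92
tool_pos: [0.5904, -0.1065, 0.1274]
orientation: [-2.127, 0.192, 2.127]
force: [1.0, -0.6, -1.1]
opening: 0.0177
```

Run:
```python
from h import *
stat(2)
```

```text
t 32.025 pos [ 0.5905 -0.1066  0.1274] tank [ 0.1158 -0.0658] yaw -0.1806986084117541
F tank [ 0.0624  0.0142 -0.8898] sd [0.1439 0.1755 0.4244] T tank [-0.056   0.1487  0.0183] sd [0.0086 0.0059 0.0126] op 0.017941225053881432
```

Call:
{"fn": "play_rows", "kwargs": {"plan": [{"slide": [-0.026,0.005,0],"roll": 0,"fingers": -1},{"slide": [0,0,0],"roll": 0,"fingers": -1}]}}

```text
t: 32.28
tool_pos: [0.5897, -0.1068, 0.1275]
orientation: [-2.127, 0.193, 2.126]
force: [1.0, -0.3, -0.7]
opening: 0.0177
```

Run:
```python
from h import *
stat(2)
```

```text
t 32.375 pos [ 0.5897 -0.1068  0.1275] tank [ 0.115 -0.066] yaw -0.181109478440856
F tank [ 0.2103 -0.4693 -0.7768] sd [0.4982 0.1252 0.1766] T tank [ 0.0099  0.0842 -0.0468] sd [0.0129 0.0113 0.0148] op 0.017771700246627747
```

Call:
{"fn": "play_rows", "kwargs": {"plan": [{"slide": [-0.026,0.005,0],"roll": 0,"fingers": -1},{"slide": [0,0,0],"roll": 0,"fingers": -1}]}}

```text
t: 32.62
tool_pos: [0.5891, -0.1067, 0.1275]
orientation: [-2.127, 0.193, 2.126]
force: [1.1, -0.1, -1.2]
opening: 0.0179
```

Run:
```python
from h import *
stat(2)
```

```text
t 32.725 pos [ 0.589  -0.1067  0.1275] tank [ 0.1143 -0.066 ] yaw -0.1810826290503076
F tank [ 1.8123  0.558  -1.7922] sd [0.3589 0.1098 0.0359] T tank [ 0.0032 -0.2995 -0.0695] sd [0.0376 0.0088 0.0068] op 0.018183967707229954
```

Call:
{"fn": "play_rows", "kwargs": {"plan": [{"slide": [0.05,-0.009,-0.1],"roll": 0,"fingers": -1},{"slide": [0,0,-0.1],"roll": 0,"fingers": -1},{"slide": [0,0,0],"roll": 0,"fingers": -1}]}}

```text
t: 33.1
tool_pos: [0.59, -0.1068, 0.1208]
orientation: [-2.125, 0.193, 2.128]
force: [0.3, 0.3, -1.5]
opening: 0.0177
```

Run:
```python
from h import *
stat(2)
```

```text
t 33.2 pos [ 0.5902 -0.1068  0.1212] tank [ 0.1155 -0.066 ] yaw -0.180992211995898
F tank [ 0.411   0.4217 -1.0222] sd [0.0039 0.2853 0.4602] T tank [-0.0576  0.1458  0.0255] sd [0.0435 0.0254 0.0026] op 0.01810975281160019
```

Call:
{"fn": "play_rows", "kwargs": {"plan": [{"slide": [0,0,-0.035],"roll": 0,"fingers": -1},{"slide": [0,0,0],"roll": 0,"fingers": -1}]}}

```text
t: 33.45
tool_pos: [0.5904, -0.1069, 0.1205]
orientation: [-2.127, 0.193, 2.127]
force: [0.5, 0.5, -0.5]
opening: 0.0179
```

Run:
```python
from h import *
stat(2)
```

```text
t 33.55 pos [ 0.5904 -0.1069  0.1206] tank [ 0.1158 -0.066 ] yaw -0.18103239624459766
F tank [-0.3011 -0.2305  0.24  ] sd [0.0888 0.1897 0.0776] T tank [-0.0001  0.2878  0.0186] sd [0.0375 0.0077 0.0029] op 0.017618356455793016
```

Call:
{"fn": "play_rows", "kwargs": {"plan": [{"slide": [0,0,-0.035],"roll": 0,"fingers": -1},{"slide": [0,0,0],"roll": 0,"fingers": -1}]}}

```text
t: 33.8
tool_pos: [0.5903, -0.1069, 0.1194]
orientation: [-2.126, 0.193, 2.127]
force: [-0.5, 0.8, 1.7]
opening: 0.0177
```

Run:
```python
from h import *
stat(2)
```

```text
t 33.9 pos [ 0.5904 -0.1069  0.1194] tank [ 0.1157 -0.066 ] yaw -0.18103947245391327
F tank [-0.4683  0.202   1.5302] sd [0.1784 0.2625 0.558 ] T tank [-0.0294  0.5691 -0.014 ] sd [0.0158 0.0193 0.0062] op 0.017525330778321944
```

Call:
{"fn": "play_rows", "kwargs": {"plan": [{"slide": [0.05,-0.009,0.3],"roll": 0,"fingers": -1},{"slide": [0.127,0.7,0],"roll": 0,"fingers": -1},{"slide": [0.127,0.7,0],"roll": 0,"fingers": -1},{"slide": [0.127,0.7,0],"roll": 0,"fingers": -1},{"slide": [0.127,0.7,0],"roll": 0,"fingers": -1},{"slide": [0.127,0.7,0],"roll": 0,"fingers": -1},{"slide": [0.127,0.7,0],"roll": 0,"fingers": -1},{"slide": [-0.016,0.003,-0.22],"roll": 0,"fingers": -1},{"slide": [0,0,-0.07],"roll": 0,"fingers": -1},{"slide": [0,0,0],"roll": 0,"fingers": -1}]}}

```text
t: 35.15
tool_pos: [0.6138, 0.0182, 0.119]
orientation: [-2.125, 0.194, 2.127]
force: [-0.5, -0.2, -1.5]
opening: 0.0181
```

Run:
```python
from h import *
stat(2)
```

```text
t 35.25 pos [0.6141 0.0182 0.1195] tank [0.1168 0.0613] yaw -0.18204250686472423
F tank [-0.0382 -0.3177 -1.0543] sd [0.5589 0.1164 0.1827] T tank [-0.0131  0.092  -0.0146] sd [0.0277 0.0095 0.0351] op 0.017898751885687948
```

Call:
{"fn": "play_rows", "kwargs": {"plan": [{"slide": [0.009,0.049,0],"roll": 0,"fingers": -1},{"slide": [-0.041,0.0075,-0.042],"roll": 0,"fingers": -1},{"slide": [-0.041,0.0075,-0.042],"roll": 0,"fingers": -1},{"slide": [0,0,0],"roll": 0,"fingers": -1}]}}

```text
t: 35.75
tool_pos: [0.6122, 0.0209, 0.1172]
orientation: [-2.127, 0.193, 2.126]
force: [0.4, -0.2, -0.9]
opening: 0.0176
```

Run:
```python
from h import *
stat(3)
```

```text
t 35.9 pos [0.6123 0.0208 0.1173] tank [0.1145 0.0635] yaw -0.18104609115251202
F tank [ 1.0864 -0.0418 -0.5086] sd [0.4548 0.0394 0.3623] T tank [-0.0683 -0.1554  0.0147] sd [0.0137 0.0122 0.0227] op 0.017814705666343827
```

Call:
{"fn": "play_rows", "kwargs": {"plan": [{"slide": [-0.0154,-0.082,0.0016],"roll": 0,"fingers": -1},{"slide": [-0.0154,-0.082,0.0016],"roll": 0,"fingers": -1},{"slide": [-0.0154,-0.082,0.0016],"roll": 0,"fingers": -1},{"slide": [-0.0154,-0.082,0.0016],"roll": 0,"fingers": -1},{"slide": [-0.0154,-0.082,0.0016],"roll": 0,"fingers": -1},{"slide": [-0.0154,-0.082,0.0016],"roll": 0,"fingers": -1},{"slide": [-0.0154,-0.082,0.0016],"roll": 0,"fingers": -1},{"slide": [-0.0154,-0.082,0.0016],"roll": 0,"fingers": -1}]}}

```text
t: 36.9
tool_pos: [0.6084, 0.001, 0.1175]
orientation: [-2.127, 0.193, 2.127]
force: [2.0, 0.2, -1.0]
opening: 0.0175
```

```bash
cat >> h.py <<'E'
def quick():
    s=robot.read_state();c,sn=np.cos(TP[2]),np.sin(TP[2]);M=np.array([[c,sn,0],[-sn,c,0],[0,0,1]])
    print("t",round(s["t"],3),"tank",totank(s["tool_pos"]),s["tool_pos"][2],"dF",M@s["force"]-[0,0,-.95],"dTy",(M@s["wrist_torque"])[1]-.131,"T",M@s["wrist_torque"])
E
python3 -c "
from h import *
quick()"
```

```text
t 36.9 tank [0.1142 0.0433] 0.1175305211510794 dF [ 1.8996  0.5861 -0.035 ] dTy -0.4040827297820753 T [ 0.2683 -0.2731 -0.0879]
```

Call:
{"fn": "play_rows", "kwargs": {"plan": [{"slide": [-0.0154,-0.082,-0.0024],"roll": 0,"fingers": -1},{"slide": [-0.0154,-0.082,-0.0024],"roll": 0,"fingers": -1},{"slide": [-0.0154,-0.082,0],"roll": 0,"fingers": -1},{"slide": [-0.0154,-0.082,0],"roll": 0,"fingers": -1},{"slide": [-0.0154,-0.082,0.0016],"roll": 0,"fingers": -1},{"slide": [-0.0154,-0.082,0.0016],"roll": 0,"fingers": -1},{"slide": [-0.0154,-0.082,0.0016],"roll": 0,"fingers": -1},{"slide": [-0.0154,-0.082,0.0016],"roll": 0,"fingers": -1}]}}

```text
t: 37.9
tool_pos: [0.6047, -0.0187, 0.1176]
orientation: [-2.127, 0.193, 2.127]
force: [1.5, 1.6, 0.1]
opening: 0.0176
```

```bash
python3 -c "
from h import *
quick()"
```

```text
t 37.9 tank [0.114  0.0233] 0.11755148025321752 dF [1.2229 1.8878 1.0032] dTy -0.2935120168441262 T [ 0.2966 -0.1625 -0.097 ]
```

Call:
{"fn": "play_rows", "kwargs": {"plan": [{"slide": [-0.0154,-0.082,0.0016],"roll": 0,"fingers": -1},{"slide": [-0.0154,-0.082,0.0016],"roll": 0,"fingers": -1},{"slide": [-0.0154,-0.082,0.0016],"roll": 0,"fingers": -1},{"slide": [-0.0154,-0.082,0.0016],"roll": 0,"fingers": -1},{"slide": [-0.0154,-0.082,0.0016],"roll": 0,"fingers": -1},{"slide": [-0.0154,-0.082,0.0016],"roll": 0,"fingers": -1},{"slide": [-0.0154,-0.082,0.0016],"roll": 0,"fingers": -1},{"slide": [-0.0154,-0.082,0.0016],"roll": 0,"fingers": -1}]}}

```text
t: 38.9
tool_pos: [0.6009, -0.0383, 0.1179]
orientation: [-2.127, 0.193, 2.127]
force: [1.2, 1.3, -0.5]
opening: 0.0179
```

```bash
python3 -c "
from h import *
quick()"
```

```text
t 38.9 tank [0.1139 0.0033] 0.11789964889856176 dF [0.9187 1.4505 0.4945] dTy -0.24031908382094874 T [ 0.3061 -0.1093 -0.1142]
```

Call:
{"fn": "play_rows", "kwargs": {"plan": [{"slide": [-0.0154,-0.082,0.0016],"roll": 0,"fingers": -1},{"slide": [-0.0154,-0.082,0.0016],"roll": 0,"fingers": -1},{"slide": [-0.0154,-0.082,0.0016],"roll": 0,"fingers": -1},{"slide": [-0.0154,-0.082,0.0016],"roll": 0,"fingers": -1},{"slide": [-0.0154,-0.082,0.0016],"roll": 0,"fingers": -1},{"slide": [-0.0154,-0.082,0.0016],"roll": 0,"fingers": -1},{"slide": [-0.0154,-0.082,0.0016],"roll": 0,"fingers": -1},{"slide": [-0.0154,-0.082,0.0016],"roll": 0,"fingers": -1}]}}

```text
t: 39.9
tool_pos: [0.5972, -0.058, 0.1183]
orientation: [-2.127, 0.193, 2.127]
force: [0.9, 1.1, -0.3]
opening: 0.018
```

```bash
python3 -c "
from h import *
quick()"
```

```text
t 39.9 tank [ 0.1138 -0.0167] 0.11830348294631182 dF [0.6565 1.2737 0.6552] dTy -0.22983736867456947 T [ 0.3067 -0.0988 -0.1849]
```

Call:
{"fn": "play_rows", "kwargs": {"plan": [{"slide": [-0.0164,-0.082,0.0016],"roll": 0,"fingers": -1},{"slide": [-0.0164,-0.082,0.0016],"roll": 0,"fingers": -1},{"slide": [-0.0164,-0.082,0.0016],"roll": 0,"fingers": -1},{"slide": [-0.0164,-0.082,0.0016],"roll": 0,"fingers": -1},{"slide": [-0.0164,-0.082,0.0016],"roll": 0,"fingers": -1},{"slide": [-0.0164,-0.082,0.0016],"roll": 0,"fingers": -1},{"slide": [-0.0154,-0.082,0.0016],"roll": 0,"fingers": -1},{"slide": [-0.0154,-0.082,0.0016],"roll": 0,"fingers": -1}]}}

```text
t: 40.9
tool_pos: [0.5934, -0.0777, 0.1187]
orientation: [-2.127, 0.193, 2.127]
force: [2.1, 0.6, -0.7]
opening: 0.0178
```

```bash
python3 -c "
from h import *
quick()"
```

```text
t 40.9 tank [ 0.1135 -0.0368] 0.11871046813077436 dF [1.9677 1.0104 0.2453] dTy -0.25593836432044004 T [ 0.2918 -0.1249 -0.1243]
```

Call:
{"fn": "play_rows", "kwargs": {"plan": [{"slide": [-0.0154,-0.082,0.0014],"roll": 0,"fingers": -1},{"slide": [-0.0154,-0.082,0.0014],"roll": 0,"fingers": -1},{"slide": [-0.0154,-0.082,0.0014],"roll": 0,"fingers": -1},{"slide": [-0.0154,-0.082,0.0016],"roll": 0,"fingers": -1},{"slide": [-0.0154,-0.082,0.0016],"roll": 0,"fingers": -1},{"slide": [-0.0154,-0.082,0.0016],"roll": 0,"fingers": -1},{"slide": [-0.0154,-0.082,0.0016],"roll": 0,"fingers": -1},{"slide": [-0.0154,-0.082,0.0016],"roll": 0,"fingers": -1},{"slide": [-0.0154,-0.082,0.0016],"roll": 0,"fingers": -1},{"slide": [-0.0154,-0.082,0.0016],"roll": 0,"fingers": -1},{"slide": [-0.0154,-0.082,0.0016],"roll": 0,"fingers": -1},{"slide": [-0.0154,-0.082,0.0016],"roll": 0,"fingers": -1}]}}

```text
t: 42.4
tool_pos: [0.5879, -0.1072, 0.1193]
orientation: [-2.127, 0.193, 2.127]
force: [1.9, 2.3, -0.2]
opening: 0.018
```

Run:
```python
from h import *
quick()
stat(2,"d1")
a=cv2.imread("pics/d1_s.png");b=cv2.imread("pics/d1_t.png")
crop("scene",a[:,:,::-1],260,170,60,50,12,"d1s_.png");crop("top",b[:,:,::-1],310,200,60,50,12,"d1t_.png")
```

```text
t 42.4 tank [ 0.1133 -0.0668] 0.11928368379649561 dF [1.498  2.6058 0.7255] dTy -0.2810074236571135 T [ 0.3177 -0.15   -0.1652]
t 42.5 pos [ 0.5878 -0.1075  0.1193] tank [ 0.1133 -0.0671] yaw -0.18116250474199247
F tank [1.6044 0.4042 0.7175] sd [0.0076 0.1659 0.2419] T tank [ 0.0863 -0.0962 -0.0601] sd [0.0548 0.0103 0.0109] op 0.017538074826001008
```

View pics/d1s_.png

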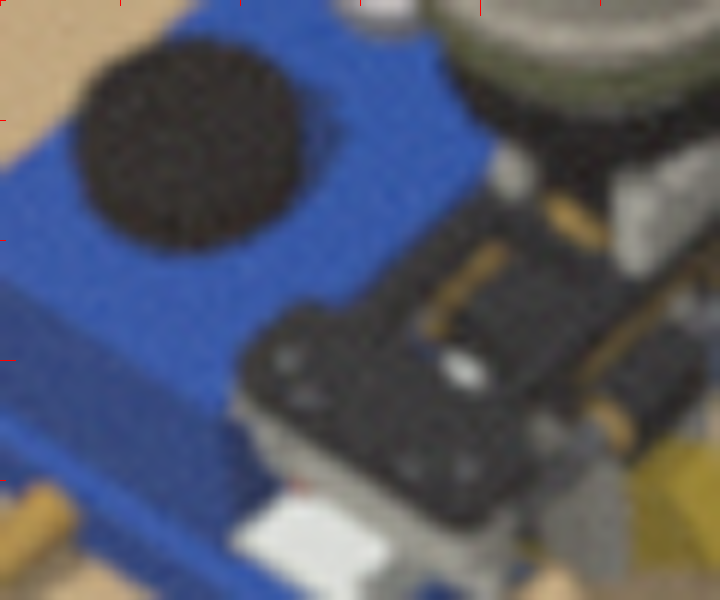

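View pics/d1t_.png

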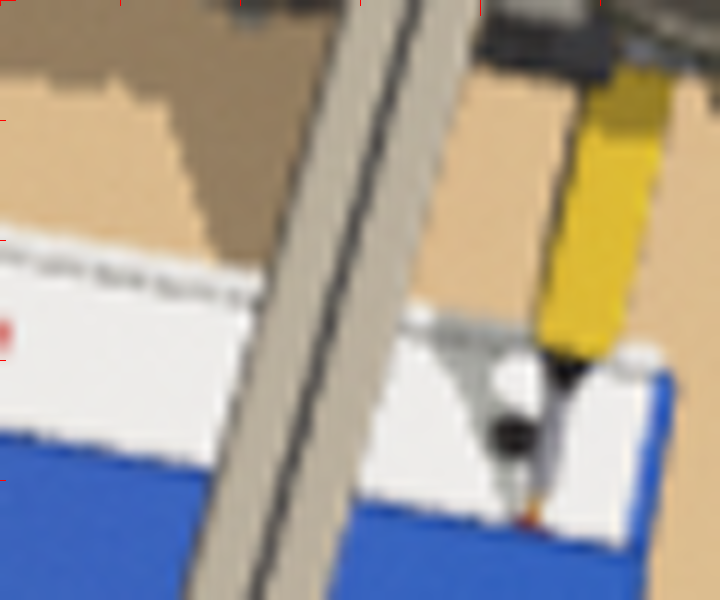

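Call:
{"fn": "play_rows", "kwargs": {"plan": [{"slide": [0.31,-0.057,0.24],"roll": 0,"fingers": -1},{"slide": [0,0,0.7],"roll": 0,"fingers": -1},{"slide": [0,0,0.9],"roll": 0,"fingers": -1},{"slide": [0,0,0.9],"roll": 0,"fingers": -1},{"slide": [0,0.4,0.9],"roll": 0.09,"fingers": -1},{"slide": [-0.1,0.9,0.12],"roll": 0.1,"fingers": -1},{"slide": [-0.13,0.95,0],"roll": 0.12,"fingers": -1},{"slide": [-0.13,0.95,0],"roll": 0.12,"fingers": -1},{"slide": [-0.13,0.95,0],"roll": 0.12,"fingers": -1},{"slide": [-0.13,0.95,0],"roll": 0.12,"fingers": -1},{"slide": [-0.13,0.95,0],"roll": 0.12,"fingers": -1},{"slide": [-0.13,0.95,0],"roll": 0.12,"fingers": -1},{"slide": [-0.13,0.95,0],"roll": 0.12,"fingers": -1},{"slide": [-0.13,0.95,0],"roll": 0.12,"fingers": -1},{"slide": [-0.13,0.95,0],"roll": 0.12,"fingers": -1},{"slide": [-0.13,0.95,0],"roll": 0.12,"fingers": -1},{"slide": [-0.13,0.95,0],"roll": 0.12,"fingers": -1},{"slide": [-0.13,0.95,0],"roll": 0.12,"fingers": -1},{"slide": [-0.13,0.95,0],"roll": 0.06,"fingers": -1},{"slide": [0,0,0],"roll": 0,"fingers": -1}]}}

```text
t: 45.0
tool_pos: [0.5431, 0.3026, 0.2335]
orientation: [2.194, 0.064, -2.191]
force: [-0.5, -0.5, -1.4]
opening: 0.0181
```

Run:
```python
from h import *
stat(2,"e1")
a=cv2.imread("pics/e1_s.png");b=cv2.imread("pics/e1_t.png")
crop("scene",a[:,:,::-1],300,70,110,100,7,"e1s_.png");crop("top",b[:,:,::-1],170,170,100,110,6,"e1t_.png")
```

```text
t 45.1 pos [0.5435 0.301  0.2332] tank [-0.0031  0.327 ] yaw 0.05558549543722946
F tank [-0.5215 -0.184  -1.3736] sd [0.2148 0.1662 0.5405] T tank [-0.0573  0.1337 -0.0125] sd [0.0198 0.0207 0.0399] op 0.017842034231974054
```

View pics/e1s_.png

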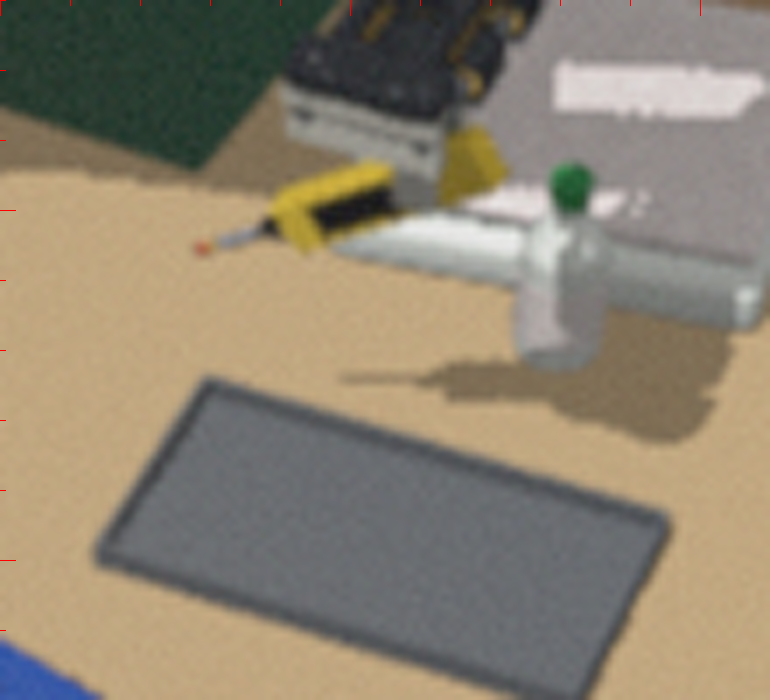

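View pics/e1t_.png

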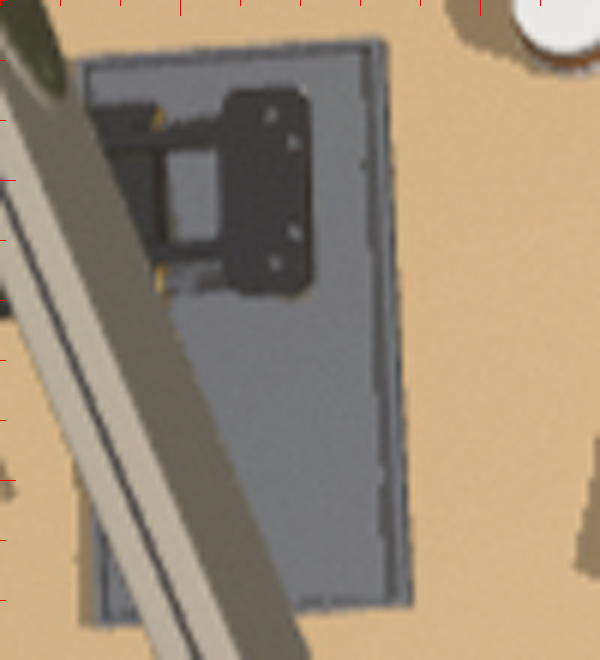

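Call:
{"fn": "play_rows", "kwargs": {"plan": [{"slide": [0,0,-0.9],"roll": 0,"fingers": -1},{"slide": [0,0,-1],"roll": 0,"fingers": -1},{"slide": [0,0,-1],"roll": 0,"fingers": -1},{"slide": [0,0,-1],"roll": 0,"fingers": -1},{"slide": [0,0,-0.7],"roll": 0,"fingers": -1},{"slide": [0,0,-0.25],"roll": 0,"fingers": -1},{"slide": [0,0,0],"roll": 0,"fingers": -1}]}}

```text
t: 45.98
tool_pos: [0.5437, 0.3005, 0.0868]
orientation: [2.194, 0.06, -2.194]
force: [0.2, -0.3, -0.7]
opening: 0.0182
```

Run:
```python
from h import *
stat(2,"e2")
a=cv2.imread("pics/e2_s.png");b=cv2.imread("pics/e2_t.png")
crop("scene",a[:,:,::-1],300,90,110,85,7,"e2s_.png");crop("top",b[:,:,::-1],170,170,100,110,6,"e2t_.png")
s=robot.read_state()["tool_pos"];X=s+[-.1112,-.0062,-.0718];print(X,(proj("scene",X)-[300,90]+.5)*7)
```

```text
t 46.075 pos [0.5443 0.3009 0.0878] tank [-0.0023  0.3271] yaw 0.05488531519128381
F tank [ 0.3496 -0.0384 -0.6639] sd [0.2499 0.7759 0.0353] T tank [-0.0213  0.1249  0.0281] sd [0.0102 0.013  0.0228] op 0.017994193865574572
[0.4332 0.2949 0.0162] [[204.1662 333.409 ]]
```

View pics/e2s_.png

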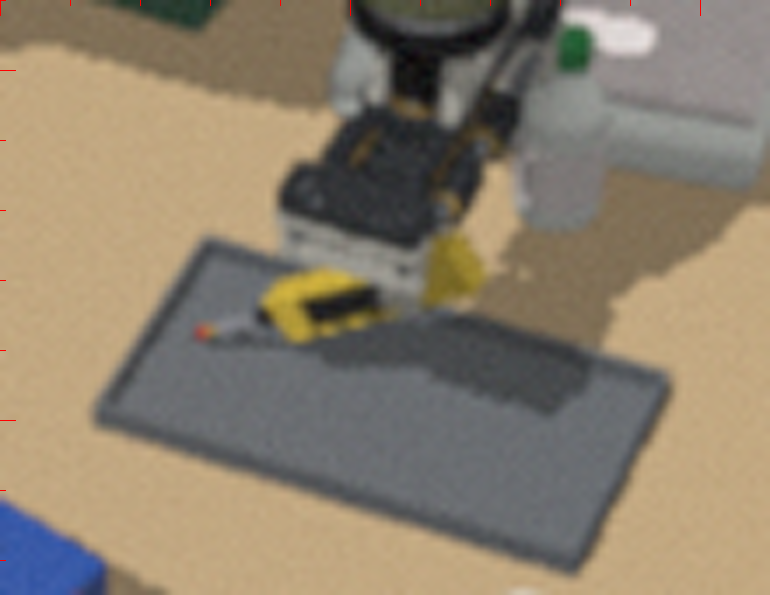

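Call:
{"fn": "play_rows", "kwargs": {"plan": [{"slide": [0,0,0],"roll": 0,"fingers": -1},{"slide": [0,0,0],"roll": 0,"fingers": -1},{"slide": [0,0,-0.27],"roll": 0,"fingers": -1},{"slide": [0.105,0.006,-0.167],"roll": 0,"fingers": -1},{"slide": [0.105,0.006,-0.167],"roll": 0,"fingers": -1}], "squeeze": 4}}

```text
t: 46.7
tool_pos: [0.55, 0.3011, 0.0679]
orientation: [2.193, 0.06, -2.194]
force: [0.4, -0.6, -0.1]
opening: 0.0176
```

Run:
```python
from h import *
stat(1,"e3")
a=cv2.imread("pics/e3_s.png")
crop("scene",a[:,:,::-1],300,90,110,85,7,"e3s_.png")
```

```text
t 46.75 pos [0.5499 0.3008 0.0672] tank [0.0033 0.3279] yaw 0.05475235478236473
F tank [ 0.5299 -0.1339 -0.5639] sd [0. 0. 0.] T tank [-0.0423  0.0696  0.0028] sd [0. 0. 0.] op 0.017752945251003426
```

View pics/e3s_.png

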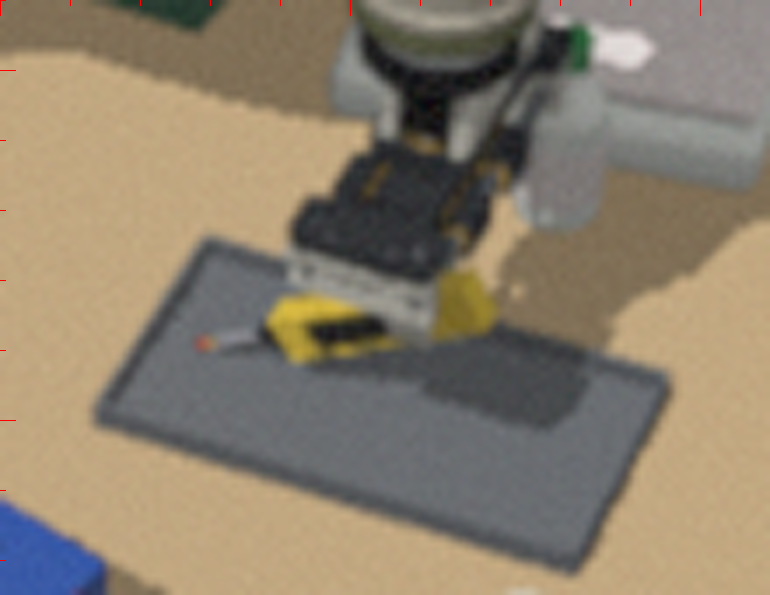

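Call:
{"fn": "play_rows", "kwargs": {"plan": [{"slide": [0.1,0.006,-0.167],"roll": 0,"fingers": -1},{"slide": [0.09,0.005,-0.167],"roll": 0,"fingers": -1},{"slide": [0.075,0.004,-0.167],"roll": 0,"fingers": -1},{"slide": [0.07,0.004,-0.167],"roll": 0,"fingers": -1},{"slide": [0.06,0.004,-0.167],"roll": 0,"fingers": -1},{"slide": [0.05,0.003,-0.167],"roll": 0,"fingers": -1}]}}

```text
t: 47.5
tool_pos: [0.5632, 0.3019, 0.038]
orientation: [2.194, 0.06, -2.194]
force: [0.4, 0.0, -0.9]
opening: 0.0182
```

Run:
```python
from h import *
stat(1,"e4")
a=cv2.imread("pics/e4_s.png")
crop("scene",a[:,:,::-1],300,90,110,85,7,"e4s_.png")
```

```text
t 47.55 pos [0.5629 0.3017 0.0372] tank [0.0159 0.3311] yaw 0.05491925636567063
F tank [ 1.0337 -0.6841 -1.8307] sd [0. 0. 0.] T tank [-0.0622  0.1439  0.0047] sd [0. 0. 0.] op 0.018218638769770604
```

View pics/e4s_.png

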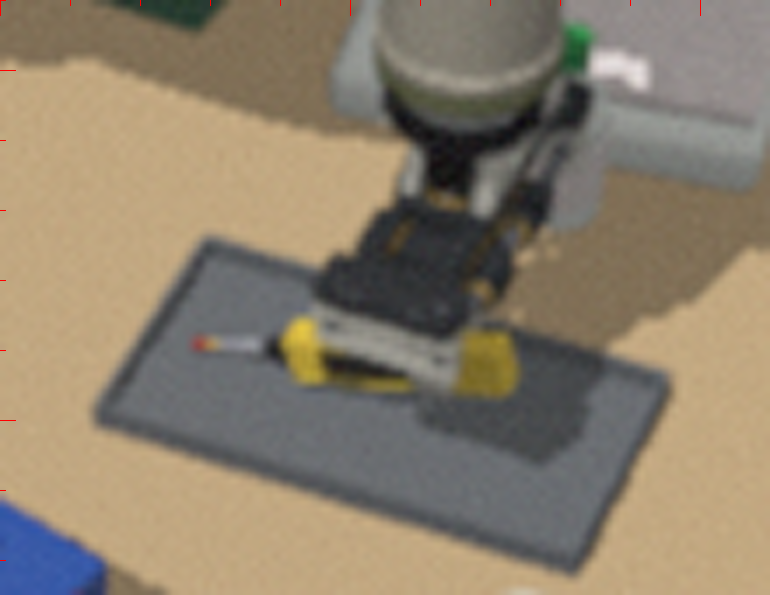

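Call:
{"fn": "play_rows", "kwargs": {"plan": [{"slide": [0.04,0.002,-0.16],"roll": 0,"fingers": -1},{"slide": [0.03,0.002,-0.16],"roll": 0,"fingers": -1},{"slide": [0.02,0.001,-0.16],"roll": 0,"fingers": -1},{"slide": [0.01,0,-0.16],"roll": 0,"fingers": -1},{"slide": [0,0,-0.16],"roll": 0,"fingers": -1},{"slide": [0,0,-0.12],"roll": 0,"fingers": -1},{"slide": [0,0,0],"roll": 0,"fingers": -1}]}}

```text
t: 48.42
tool_pos: [0.5657, 0.3019, 0.0102]
orientation: [2.192, 0.06, -2.194]
force: [-0.3, -0.5, -1.2]
opening: 0.0181
```

Run:
```python
from h import *
stat(3,"e5")
a=cv2.imread("pics/e5_s.png")
crop("scene",a[:,:,::-1],300,90,110,85,7,"e5s_.png")
```

```text
t 48.575 pos [0.5658 0.3019 0.0105] tank [0.0187 0.3319] yaw 0.054975234813543494
F tank [-0.062  -0.2644 -1.3599] sd [0.4589 0.5145 0.3784] T tank [-0.0324  0.0998  0.024 ] sd [0.0242 0.0244 0.0449] op 0.018400220907650394
```

View pics/e5s_.png

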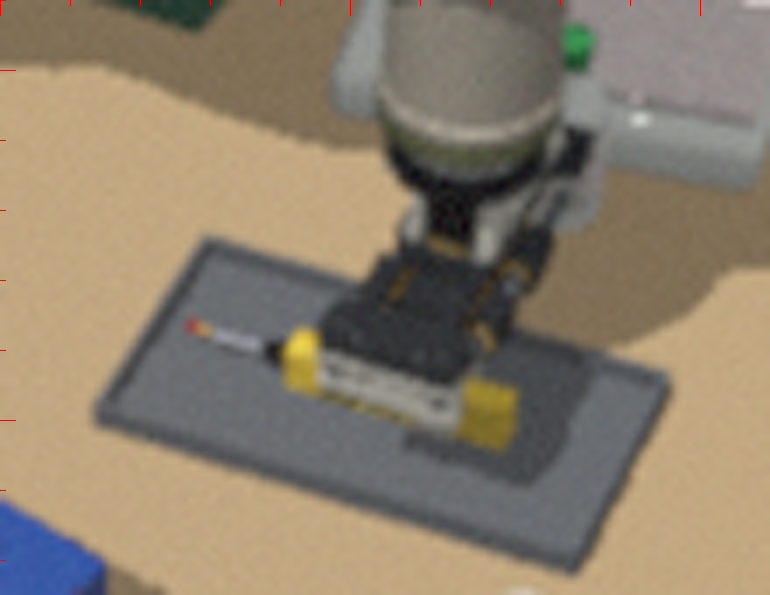

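Call:
{"fn": "play_rows", "kwargs": {"plan": [{"slide": [0,0,-0.05],"roll": 0,"fingers": -1},{"slide": [0,0,-0.05],"roll": 0,"fingers": -1},{"slide": [0,0,0],"roll": 0,"fingers": -1}]}}

```text
t: 48.95
tool_pos: [0.5662, 0.302, 0.0078]
orientation: [2.194, 0.06, -2.194]
force: [0.1, -0.6, 0.1]
opening: 0.0175
```

Run:
```python
from h import *
stat(3)
```

```text
t 49.1 pos [0.5661 0.302  0.0078] tank [0.0189 0.332 ] yaw 0.054944832268776
F tank [ 0.2902 -0.2876 -0.3887] sd [0.529  0.5239 0.4539] T tank [-0.0036  0.1251  0.0062] sd [0.016  0.0195 0.0147] op 0.017893494453091005
```

Call:
{"fn": "play_rows", "kwargs": {"plan": [{"slide": [0,0,-0.04],"roll": 0,"fingers": -1},{"slide": [0,0,0],"roll": 0,"fingers": -1},{"slide": [0,0,0],"roll": 0,"fingers": 0},{"slide": [0,0,0],"roll": 0,"fingers": 0.2},{"slide": [0,0,0],"roll": 0,"fingers": 0.2},{"slide": [0,0,0],"roll": 0,"fingers": 0.2},{"slide": [0,0,0.5],"roll": 0,"fingers": 0.2},{"slide": [0,0,1],"roll": 0,"fingers": 0.2},{"slide": [0,0,1],"roll": 0,"fingers": 0.2},{"slide": [0,0,1],"roll": 0,"fingers": 0.2},{"slide": [0,0,1],"roll": 0,"fingers": 0.2},{"slide": [0,0,1],"roll": 0,"fingers": 0.2},{"slide": [0,0,1],"roll": 0,"fingers": 0.2},{"slide": [0,0,0],"roll": 0,"fingers": 0.2}]}}

```text
t: 50.85
tool_pos: [0.5681, 0.3029, 0.2065]
orientation: [2.202, 0.063, -2.187]
force: [-0.8, -0.4, 0.1]
opening: 0.0559
```

Run:
```python
from h import *
stat(2,"f1")
a=cv2.imread("pics/f1_s.png");b=cv2.imread("pics/f1_t.png")
crop("scene",a[:,:,::-1],300,90,110,85,7,"f1s_.png")
```

```text
t 50.95 pos [0.5667 0.3023 0.203 ] tank [0.0195 0.3324] yaw 0.054930374270377946
F tank [-0.2422 -0.2429 -0.2634] sd [0.1984 0.158  0.1588] T tank [-0.0685  0.1552 -0.0102] sd [0.0144 0.0239 0.0004] op 0.05577163008494985
```

View pics/f1s_.png

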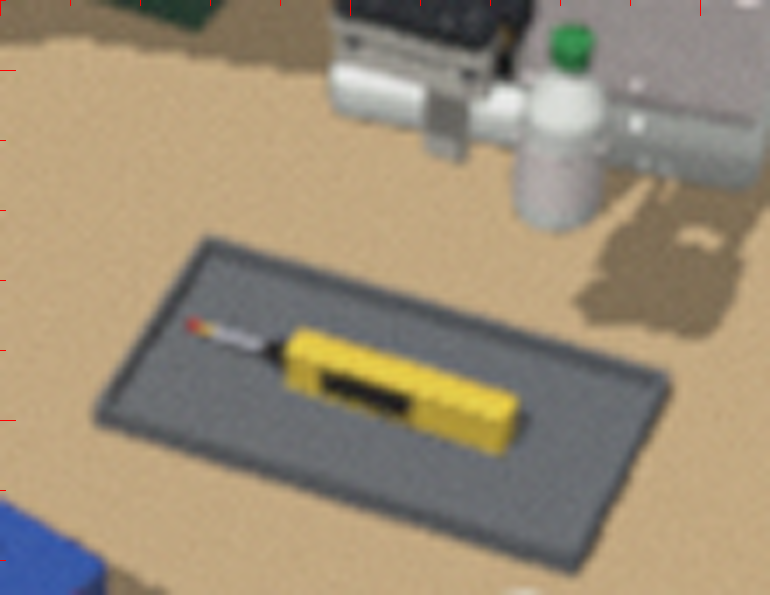

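View pics/f1_s.png

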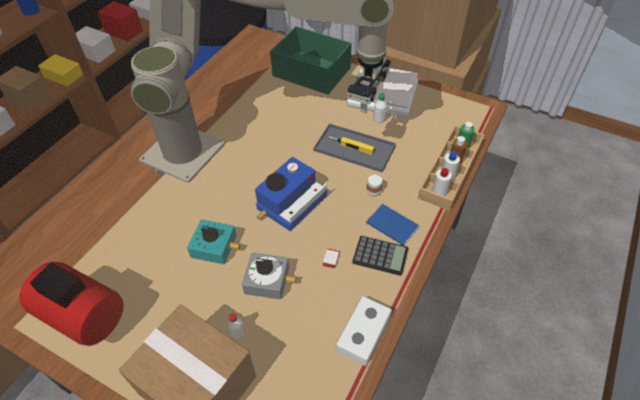

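View pics/f1_t.png

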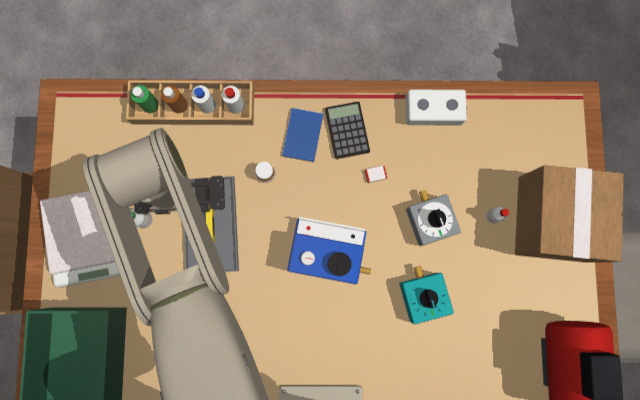

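Run:
```python
from h import *
b=cv2.imread("pics/f1_t.png");crop("top",b[:,:,::-1],415,195,40,45,14,"f2.png")
p=np.array([.5436,-.3029,.331]);print((proj("top",pose(p,[(-.022,0,.107),(0,0,.107),(-.0376,0,.055)]))-[415,195]+.5)*14)
```

```text
[[396.1382 427.5887]
 [353.58   313.4909]
 [355.7439 530.3394]]
```

View pics/f2.png

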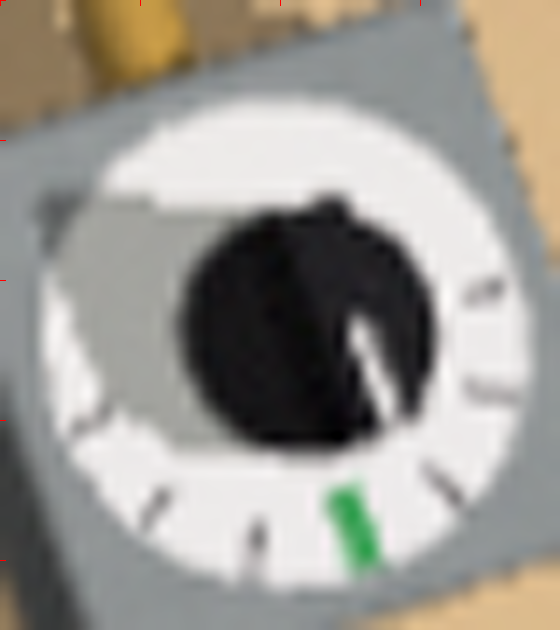

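```bash
python3 -c "
from plant import robot
print(robot.close_job())"
```

```text
the job is handed in; nothing more can be done
None
```

I finished the leak test and handed the job in at about 51 s of the 72 s allowed.

- **Knob:** I turned the knob of the grey regulator clockwise by about 0.9 rad. Before pulling, I let go and checked in the camera picture that the pointer was on the green mark. I then pulled it out to its end stop: the force rose from 5 N to 22 N at about 13 mm of travel. The last top view shows the pointer's white line in line with the green mark to within about 3°, and the knob still out.
- **Getting the probe into the corner:** The arm cannot tilt the tool, and a level probe would hit the flange's lip. I gripped the probe near its tail and tilted it to about 36° by resting the tail on the shell's back edge.
- **Feeling for the surfaces:** I felt for the floor and the shell face at the red-dot end and just past the black-dot end. The floor is about 2.5 mm higher at the black-dot end.
- **Seam:** The tip ran from about 3 mm before the red dot to about 6 mm past the black dot, at 2 cm/s. Contact force was roughly 1–2 N on the shell and 0–1 N on the floor. The readings carry about 0.4 N of noise. One reading about 2 cm after the start could not confirm floor contact, though the shell contact was clear, so I lowered the path by about 0.3 mm. All later readings showed both contacts.
- **Putting the probe back:** I levelled it in the tray under a light 4 N grip by letting the tip rest on the tray floor, lowered it until the floor carried part of its weight, pressed down about 1 mm more and let go. The last pictures show it flat in the tray, the gripper clear, and the other things apparently where they were. The bottle with the green cap was partly hidden by the arm in the top view.

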